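Clip the cake-tier pillars into their carriage, slide it under the glass shelf and lock it

ROBOT

A 7-joint arm with a two-finger parallel gripper is mounted at the origin on the work surface. World frame = base frame: x ahead of the robot, y to its left, z up, the work surface at z = 0. Lengths are in m, angles in rad, forces in N, time in s.
With the tool pointing down it reaches from about 0.35 to 0.9 m from the base axis. Payload 8.1 kg.
Tool frame: the origin (TCP) lies midway between the tips of the shut fingers; the grasp point (between the pads) lies 19 mm behind it; z points along the fingers, y is the line along which they close (so a half turn about z gives the same grasp; the last joint's range is limited). The gripper opens to 92 mm and grips with 3 to 60 N. Pads are 19 mm wide; open, the fingers measure 130 mm over their backs; the gripper's body (75 mm by 190 mm) begins 47 mm behind the grasp point.
Start: joints at [1.034, 0.434, 0.025, 1.573, -0.012, 1.134, -0.075], TCP at [0.263, -0.567, 0.227] pointing down, gripper open.
Joint ranges: [-2.62, 2.62], [-0.44, 2.09], [-1.27, 1.32], [0.08, 2.57], [-1.32, 4.46], [0.12, 2], [-2.74, 2.74]. Speed limits (rad/s): [2.22, 2.22, 3.01, 3.01, 3.14, 3.14, 3.14].

INTERFACE

Orientations are given as a rotation vector (axis times angle).
In Python, from cell import observe, cams, job gives the robot as it stands. The module is installed in compiled form; this text tells all that it offers.
- The arm moves only by the tool step_arm, never from a script. Its argument "steps" is a list of rows, each a list of 6 numbers: the shift along the world's x, y, z in mm, then the turn, a rotation vector about the world's x, y, z in rad. In form: [[dx, dy, dz, rx, ry, rz], ...]. A call has 1 to 20 rows; each row shifts and turns the commanded pose from where the row before left it; what a row does not reach is not made up. A row lasts 1/12 s, in which the tool goes at most 41.7 mm and 7.16 degrees, less where a joint would pass 70% of its speed; a pose out of reach is approached as far as the arm can. A call with a gripper value outside its range is refused whole. "gripper" is the opening, from 0 (shut) to 1 (fully open), set as the call begins (left out, the last holds). The fingers move at their own pace and stop on an object; "force" is the grip in N (left out, the last holds). Time passes only in rows, so rows that do not move let the fingers close. It gives the time, the measured TCP pose, the force, the opening and the grip force at its end, in the units of the state.
- observe(): the state, without advancing time (a new reading comes with each control period).
- cams.get_image(name): name is "scene" or "top"; returns the picture (400x640x3 uint8, red, green, blue); there is no depth.
- cams.get_calibration(name): a dict with "fov_y" (degrees; the focal length in pixels is half the picture's height over the tangent of half this angle, whatever the lens; pixels are square), "cx", "cy" (the principal point, pixels), "dist_coeffs" ([k1, k2, p1, p2, k3] as OpenCV has them; the pictures are not rectified), "world_to_cam" (4x4, takes a point from world to camera coordinates). Camera axes: x right, y up, looking along -z (the intrinsics and any distortion apply to the point x, -y, -z); pixel columns grow to the right and rows downward; lengths in m; the calibration is good to about 2 mm. A picture is of the moment at which its call begins. get_calibration takes no time and is no camera call.
- job.sign_off(): hands the job in; it is judged then, once.
The state is a dict: "clock": time; "joints": joint angles; "dq": joint speeds; "joint_efforts": joint torques, N m; "position": TCP position; "ee_rot": TCP orientation; "force": force on the tool from outside, world axes, zero at the start; "ft_torque": the same for the moment, N m; "width": opening from 0.0 (shut) to 1.0 (fully open); "gripper_force": force on a finger pad.
Only numpy, scipy, OpenCV 4.12 (cv2) and the standard library are available. Lean on these libraries where they do the work, as an engineer would, in place of code of your own. Each camera call takes 0.05 s, during which the arm holds its last target. There are 200 camera calls.

TASK

Put away all the cake-tier pillars lying on the counter: turn the red knob to unlock the carriage, draw the carriage fully out from under the glass shelf, press every pillar down past a sprung jaw until it sits at the bottom of a clip (one to a clip, any clip), and only then slide the loaded carriage fully home and turn the knob back until it clicks over into its locked position. Do not knock over or shift the jar, the gift box or the box of truffles.

Things in the scene. Friction and masses are not known exactly. Their poses are not given: they have to be found in the camera images.
- pillar1: cake-tier pillar, loose, lying on the marble counter (three or four are present): cream round shaft 20 mm in diameter with a gold square foot 32 x 32 x 8 mm on each end, 150 mm long over all, about 90 g. Origin at the middle of the shaft, x along the shaft; lying on the counter the origin is 16 mm up. The two ends are alike and it does not roll.
- pillar2: cake-tier pillar, loose, lying on the marble counter (three or four are present): cream round shaft 20 mm in diameter with a gold square foot 32 x 32 x 8 mm on each end, 150 mm long over all, about 90 g. Origin at the middle of the shaft, x along the shaft; lying on the counter the origin is 16 mm up. The two ends are alike and it does not roll.
- pillar3: cake-tier pillar, loose, lying on the marble counter (three or four are present): cream round shaft 20 mm in diameter with a gold square foot 32 x 32 x 8 mm on each end, 150 mm long over all, about 90 g. Origin at the middle of the shaft, x along the shaft; lying on the counter the origin is 16 mm up. The two ends are alike and it does not roll.
- pillar4: cake-tier pillar, loose, lying on the marble counter (three or four are present): cream round shaft 20 mm in diameter with a gold square foot 32 x 32 x 8 mm on each end, 150 mm long over all, about 90 g. Origin at the middle of the shaft, x along the shaft; lying on the counter the origin is 16 mm up. The two ends are alike and it does not roll.
- slot1 (a point): where the middle of a pillar's shaft lies when seated in clip 1, the rightmost (-y) of four alike clips side by side on the carriage, 54 mm apart along y; 40 mm above the counter; moves with the carriage. x: the way a seated pillar lies and the line the carriage slides along (+x away from the robot, under the shelf), y left, z up.
- slot2 (a point): the same point of clip 2. A clip is a pair of white forks, open at the top, each 12 mm long in x, centred 42 mm before and behind this point; fork floor 10 mm below this point. Between the two forks nothing stands higher than 20 mm above the counter, so fingers can go down about the middle of the shaft. A pillar's feet lie outside the forks (19 mm play lengthwise).
- slot3 (a point): the same point of clip 3. Each fork has a rigid prong on its -y side (inner face 11.5 mm from this point, flared top 25 mm above it) and on its +y side a sprung hinged brass jaw with a slippery round red nose (centre 9 mm to +y and 16 mm above this point, radius 5 mm), which narrows the mouth to about 15 mm. The clips stand empty at the start.
- slot4 (a point): the same point of clip 4, the leftmost (+y). Pressing a shaft straight down between prong and jaw with about 5 to 12 N swings the jaw aside by some 8 mm; it springs back over the seated shaft and keeps it. A neighbour's shaft surface is 44 mm from this point, so open the fingers only a little (to 45 mm) here.
- carriage (a joint): how far the dark wooden carriage with the clips is drawn out towards the robot, m: 0 fully home under the glass shelf, 0.13 fully out (end stops); light friction, stays where left. Fully out, seated pillars end 25 mm short of the shelf's edge.
- handle (a point): middle of the carriage's brass bar handle: round bar 12 mm in diameter, 70 mm long, along this point's y, 42 mm above the counter, 45 mm in front of the carriage's deck (deck top 12 mm above the counter). Same axes as the slots; moves with the carriage. Pull to its -x to draw out. When home it is 95 mm from the glass edge.
- station (a point): point on the counter below the middle of the carriage when it is home; fixed during a run; x along the slide, away from the robot. The frame carries the clear glass shelf, 8 mm thick, underside 78 mm and top 86 mm above the counter, from x = -30 to +110 mm and y = -200 to +220 mm of this point, on four thin brass posts. A pillar not pressed home in its clip does not pass under it.
- knob (a joint): angle of the lock knob, rad, clockwise seen from above: 0 unlocked, 1.3 locked (end stops). It is spring-detented: a stiff spot from 0.6 to 1.29 with its peak at 0.95; once past 1.0 it snaps on to 1.3 and stays; about 0.1 N m to lock or unlock; starts locked. Locked, its steel latch blocks a pin on the carriage; keep it unlocked while the carriage moves.
- knob_grip (a point): middle of the lock knob's red bar grip, on its vertical turning axis, 58 mm above the counter: bar 46 mm long along this point's x, 12 mm thick along its y, from 44 to 70 mm above the counter; turns with the knob. It stands left (+y) of the carriage's front, 60 mm from the glass edge.
- jar: bystander: closed terracotta-coloured jar, 72 mm in diameter, 110 mm tall, origin at its underside; leave alone
- giftbox: bystander: dark red gift box with gold ribbon print, 100 x 140 x 45 mm, origin at its underside; leave alone
- truffles: bystander: dark box 80 x 110 x 30 mm with an orange band standing on the glass shelf, origin at its underside; leave alone
Things that resemble listed ones, but are neither listed nor needed, are in the scene too. What is shaped like the pillar1 but black or purple is not meant.

How it is judged:
By the outcome, as a careful person would: the job done as asked, in the order asked, and still so for the second after the job is handed in, with the robot touching nothing.
Of pillar1, pillar2, pillar3, pillar4 only 3 to 4 are there at a start; the rules pass over those that are not, and their reading is None.
At some moment in a run one of pillar1, pillar2, pillar3, pillar4 may be knocked a few centimetres aside while the robot is not near it.
Once in a run the grip may slacken for a moment while it holds something.
It also fails if it takes over 200 s, if anything falls off the work surface, if the arm or the gripper's body presses on something with over 40 N, if the wrist force passes 120 N, or if a joint passes its speed limit or range.

## Working session

There is one attempt and no reset: what is moved stays moved. The work goes in short steps, Python scripts to look and compute and a tool call to move; the robot and the scene stay as the last step left them, time stands still between calls to the robot, and variables do not carry over. Pictures are saved under pics/ and viewed, at most 14 in all, crops included, and the job is handed in when it is done.

Besides the shell and the picture viewer there is one more tool, called after ">>>" by a JSON object that holds its "op" and its "data". step_arm: Moves the arm, as the interface text tells. Its arguments: {"type":"object","properties":{"steps":{"type":"array","items":{"type":"array","items":{"type":"number"}}},"gripper":{"type":"number"},"force":{"type":"number"}},"required":["steps"]}

```bash
mkdir -p pics; cat > h.py <<'E'
import numpy as np, cv2
from cell import observe, cams, job
def cal(n):
    c=cams.get_calibration(n); f=200/np.tan(np.radians(c["fov_y"])/2)
    K=np.array([[f,0,c["cx"]],[0,f,c["cy"]],[0,0,1]]); return K,np.array(c["dist_coeffs"],float),np.array(c["world_to_cam"])
def ray(n,uv):
    K,d,T=cal(n); p=cv2.undistortPoints(np.array(uv,float).reshape(-1,1,2),K,d).reshape(-1,2)
    dc=np.c_[p[:,0],-p[:,1],-np.ones(len(p))]; R=T[:3,:3]
    return -R.T@T[:3,3], dc@R
def onz(n,uv,z):
    o,d=ray(n,uv); return o+d*((z-o[2])/d[:,2])[:,None]
def proj(n,P):
    K,d,T=cal(n); P=np.atleast_2d(P); c=P@T[:3,:3].T+T[:3,3]; c=c*[1,-1,-1]
    return cv2.projectPoints(c,np.zeros(3),np.zeros(3),K,d)[0].reshape(-1,2)
def snap(n,f=None):
    im=cams.get_image(n)[:,:,::-1].copy()
    if f: cv2.imwrite("pics/"+f+".png",im)
    return im
E
python3 - <<'E'
from h import *
for n in("scene","top"):
    snap(n,n+"0"); print(n,cal(n)[0][0],ray(n,[[320,200]]))
s=observe(); print({k:np.round(v,3) for k,v in s.items()})
E
```

```text
scene [423.44049849   0.         323.098853  ] (array([1.43058231, 0.17166308, 0.7410432 ]), array([[-0.77753501, -0.14872555, -0.61104731]]))
top [362.30757682   0.         314.69881784] (array([0.37477744, 0.02853695, 1.17672938]), array([[ 0.17933112,  0.0035328 , -0.98398867]]))
{'clock': np.float64(0.1), 'joints': array([ 1.034,  0.435,  0.025,  1.574, -0.012,  1.134, -0.075]), 'dq': array([-0.001, -0.001,  0.001, -0.003, -0.   , -0.001,  0.   ]), 'joint_efforts': array([ 5.0000e-03, -6.6913e+01,  9.8800e-01, -3.1515e+01, -6.0000e-02,
        3.7000e-02,  0.0000e+00]), 'position': array([ 0.262, -0.567,  0.226]), 'ee_rot': array([-3.067e+00, -6.760e-01,  1.000e-03]), 'force': array([-0.916, -0.786,  0.245]), 'ft_torque': array([ 0.004, -0.052, -0.009]), 'gripper_force': np.float64(0.0), 'width': np.float64(0.999)}
```

View pics/top0.png

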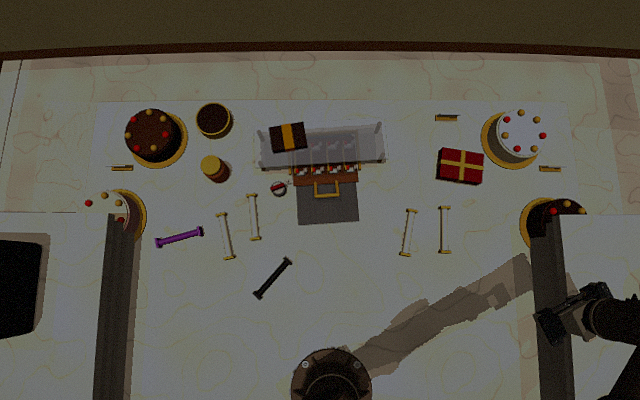

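View pics/scene0.png

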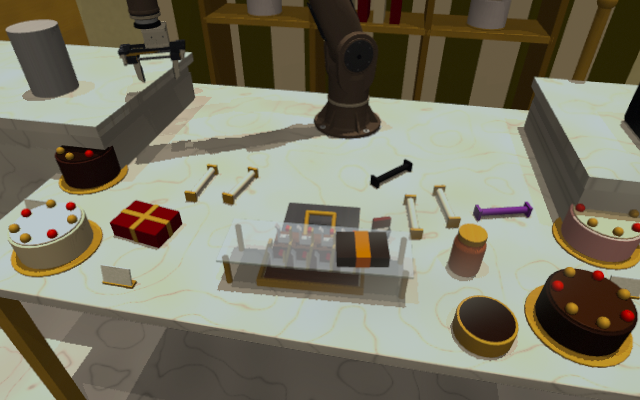

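The top view shows cream pillars at about (226,236), (253,217), (408,232) and (444,229). The knob is at (280,188), the handle at (327,192) and the clips at about (325,170). I'll enlarge that area next.

```bash
python3 - <<'E'
from h import *
im=cv2.imread("pics/top0.png")
c=cv2.resize(im[120:265,205:455],None,fx=3.2,fy=3.2,interpolation=cv2.INTER_CUBIC)
cv2.imwrite("pics/c1.png",np.clip(c*1.7,0,255).astype(np.uint8))
hsv=cv2.cvtColor(im,cv2.COLOR_BGR2HSV)
m=cv2.inRange(hsv,(12,110,60),(35,255,255))
n,l,s,ce=cv2.connectedComponentsWithStats(m)
for i in range(1,n):
    if 8<s[i,4]<400 and s[i,1]>120: print(s[i],ce[i].round(1),onz("top",[ce[i]],0.016)[0].round(3))
# red
m=cv2.inRange(hsv,(0,150,60),(8,255,255))|cv2.inRange(hsv,(172,150,60),(180,255,255))
n,l,s,ce=cv2.connectedComponentsWithStats(m[120:265,205:455])
for i in range(1,n):
    if s[i,4]>2: print("r",s[i,4],ce[i]+[205,120],onz("top",[ce[i]+[205,120]],0.057)[0].round(3))
E
```

```text
[281 123  14  27 256] [287.4 136.1] [0.806 0.144 0.016]
[125 132   6   7  32] [127.3 134.8] [0.815 0.705 0.016]
[503 132   6   6  28] [505.2 134.6] [ 0.815 -0.6    0.016]
[150 144   7   7  32] [152.9 147.2] [0.768 0.607 0.016]
[532 146   6   6  27] [534.4 148.3] [ 0.767 -0.698  0.016]
[441 150  43  30 318] [461.8 164.4] [ 0.708 -0.44   0.016]
[201 155  20  20 311] [210.  164.5] [0.706 0.402 0.016]
[358 163   3   6  14] [359.3 165.4] [ 0.703 -0.097  0.016]
[327 164   3   7  16] [327.9 167.6] [0.695 0.007 0.016]
[343 164   4   6  12] [344.6 166.8] [ 0.698 -0.048  0.016]
[111 167  21   4  54] [121.7 168.7] [0.693 0.71  0.016]
[311 167   2   9  14] [311.4 170.3] [0.686 0.062 0.016]
[540 166  21   6  73] [549.2 169. ] [ 0.695 -0.742  0.016]
[288 168   4   6  17] [289.4 170.5] [0.686 0.134 0.016]
[294 168   3   5  10] [294.7 170. ] [0.687 0.117 0.016]
[306 175  39  23 257] [325.3 187.9] [0.627 0.016 0.016]
[338 175   5   5  10] [340.1 177.3] [ 0.663 -0.033  0.016]
[296 177   6   6  13] [298.7 179.5] [0.655 0.103 0.016]
[351 177   6   4  10] [353.1 179. ] [ 0.657 -0.076  0.016]
[111 189  36
[... 1343 characters left out ...]
1] [0.675 0.106 0.057]
r 6 [328.66666667 175.66666667] [0.658 0.005 0.057]
r 5 [340.8 176.4] [ 0.655 -0.033  0.057]
r 3 [351.66666667 175.        ] [ 0.66  -0.068  0.057]
r 3 [209. 177.] [0.653 0.39  0.057]
r 4 [215.25 176.75] [0.654 0.369 0.057]
r 4 [312.   178.25] [0.649 0.058 0.057]
r 9 [343.55555556 178.66666667] [ 0.648 -0.042  0.057]
r 4 [316.5  179.25] [0.646 0.044 0.057]
r 3 [336.         178.66666667] [ 0.648 -0.018  0.057]
r 3 [356.         178.66666667] [ 0.648 -0.082  0.057]
r 3 [305.66666667 181.        ] [0.64  0.078 0.057]
r 3 [327.33333333 181.33333333] [0.639 0.01  0.057]
r 39 [276.84615385 185.8974359 ] [0.624 0.17  0.057]
r 3 [321.         182.66666667] [0.635 0.03  0.057]
```

View pics/c1.png

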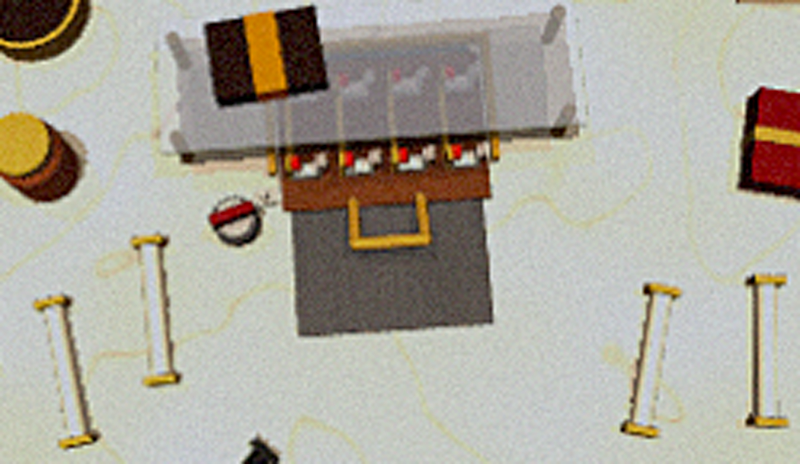

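The enlarged crop shows the knob bar at about (278,186), its red bar running to the lower left. The handle bar is at about (327,195), and four front noses sit at about (297..347,170..167). Next I'll refine the knob, handle and station.

```bash
python3 - <<'E'
from h import *
im=cv2.imread("pics/top0.png"); hsv=cv2.cvtColor(im,cv2.COLOR_BGR2HSV)
m=cv2.inRange(hsv,(12,110,60),(35,255,255))
y,x=np.nonzero(m[190:201,300:350]); pts=np.c_[x+300,y+190]; b=pts[pts[:,1]>=193]
print("handle",b.mean(0),onz("top",[b.mean(0)],.044)[0], b[:,0].min(),b[:,0].max())
r=cv2.inRange(hsv,(0,120,50),(9,255,255))|cv2.inRange(hsv,(170,120,50),(180,255,255))
yy,xx=np.nonzero(r[178:196,265:295]); k=np.c_[xx+265,yy+178].astype(np.float32)
rc=cv2.minAreaRect(k);print("knob",rc,onz("top",[k.mean(0)],.066)[0])
P=onz("top",cv2.boxPoints(rc),.066);print(P.round(3))
s=cv2.imread("pics/scene0.png"); h2=cv2.cvtColor(s,cv2.COLOR_BGR2HSV)
for z in(.058,): 
    u=proj("scene",[onz("top",[k.mean(0)],.066)[0]]);print("pred scene",u)
r2=cv2.inRange(h2,(0,100,40),(9,255,255))|cv2.inRange(h2,(170,100,40),(180,255,255))
yy,xx=np.nonzero(r2[210:240,368:395]); 
if len(xx): print("scene knob",xx.mean()+368,yy.mean()+210,len(xx),xx.min()+368,xx.max()+368)
t=onz("top",[[288.5,137],[271,122],[275,153],[303,123],[308,147]],.116);print("truf",t.round(3))
print("jar",onz("top",[[211,165]],.11)[0].round(3))
th=.075; X=np.array([np.cos(th),np.sin(th)]);Y=np.array([-X[1],X[0]])
n=onz("top",[[297,170.3],[313.9,169.1],[330.5,168],[347.25,166.75]],.058)[:,:2]; print("noses",n.round(4)); d=n[0]-n[3]; print("yaw",np.arctan2(-d[0],d[1]),np.linalg.norm(d))
print("slots",(n+.042*X-.009*Y).round(4), (n+.042*X-.009*Y).mean(0))
E
```

```text
handle [326.13888889 194.86111111] [0.59791497 0.01310821 0.044     ] 314 339
knob ((282.3919677734375, 184.02456665039062), (5.09728479385376, 24.422643661499023), 77.19573211669922) [0.62319037 0.16348514 0.066     ]
[[0.627 0.191 0.066]
 [0.645 0.116 0.066]
 [0.629 0.112 0.066]
 [0.611 0.187 0.066]]
pred scene [[378.29008609 219.96645116]]
scene knob 380.75 218.47222222222223 36 373 389
truf [[0.766 0.13  0.116]
 [0.815 0.186 0.116]
 [0.714 0.171 0.116]
 [0.812 0.086 0.116]
 [0.733 0.07  0.116]]
jar [0.678 0.369 0.11 ]
noses [[ 6.749e-01  1.063e-01]
 [ 6.789e-01  5.240e-02]
 [ 6.826e-01 -6.000e-04]
 [ 6.869e-01 -5.410e-02]]
yaw 0.07476911433938668 0.1609195387816244
slots [[ 0.7174  0.1005]
 [ 0.7214  0.0465]
 [ 0.7252 -0.0064]
 [ 0.7294 -0.06  ]] [0.7233674  0.02016755]
```

>>> {"op": "step_arm", "data": {"steps": [[16, 33, 0, 0, 0, 0.07], [16, 33, 0, 0, 0, 0.07], [16, 33, 0, 0, 0, 0.07], [16, 33, 0, 0, 0, 0.07], [16, 33, 0, 0, 0, 0.07], [16, 33, 0, 0, 0, 0.07], [16, 33, 0, 0, 0, 0.07], [16, 33, 0, 0, 0, 0.07], [16, 33, 0, 0, 0, 0.07], [16, 33, 0, 0, 0, 0.07], [16, 33, 0, 0, 0, 0.07], [16, 33, 0, 0, 0, 0.07], [16, 33, 0, 0, 0, 0.07], [16, 33, 0, 0, 0, 0.07], [16, 33, 0, 0, 0, 0.07], [16, 33, 0, 0, 0, 0.07], [16, 33, 0, 0, 0, 0.07], [16, 33, 0, 0, 0, 0.07], [16, 33, 0, 0, 0, 0.07], [16, 33, 0, 0, 0, 0.07]], "gripper": 0.4, "force": 30}}

```text
clock: 1.77
position: [0.583, 0.0944, 0.2264]
ee_rot: [-1.907, -2.496, 0.001]
force: [-0.1, -0.3, 0.5]
width: 0.403
gripper_force: 0.0
```

>>> {"op": "step_arm", "data": {"steps": [[13, 25, 0, 0, 0, 0.04], [13, 25, 0, 0, 0, 0.04], [13, 24, 0, 0, 0, 0], [0, 0, -30, 0, 0, 0], [0, 0, -30, 0, 0, 0], [0, 0, -30, 0, 0, 0], [0, 0, -25, 0, 0, 0], [0, 0, -25, 0, 0, 0], [0, 0, 0, 0, 0, 0], [0, 0, 0, 0, 0, 0]]}}

```text
clock: 2.6
position: [0.6207, 0.1664, 0.0857]
ee_rot: [-1.808, -2.566, 0.004]
force: [0.1, 0.6, -0.0]
width: 0.403
gripper_force: 0.0
```

```bash
python3 - <<'E'
from h import *
im=snap("scene"); c=cv2.resize(im[130:280,300:500],None,fx=4,fy=4,interpolation=cv2.INTER_CUBIC)
cv2.imwrite("pics/s2.png",c)
E
```

```text
(no output)
```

View pics/s2.png

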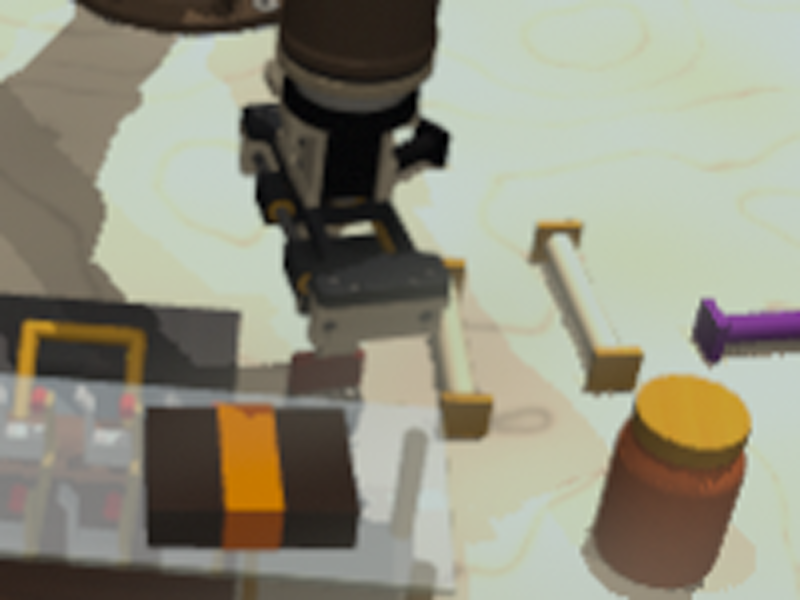

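The gripper is above the red knob, which is at crop (327,372), and its front finger plate is at (380,310). I'll compare the projected positions with these.

```bash
python3 - <<'E'
from h import *
f=lambda P:((proj("scene",P)-[300,130])*4).round(0).tolist()
p=np.array(observe()["position"]);print(p)
d=np.array([.94,.34,0])
print(f([p,p+d*.018,p-d*.018]))
u=np.array([.34,-.94,0])
for c in([.622,.168,.07],[.622,.163,.07],[.617,.168,.07]): c=np.array(c);print(c,f([c,c+u*.023,c-u*.023,c+u*.023-[0,0,.026],c-u*.023-[0,0,.026]]))
E
```

```text
[0.62181564 0.16704213 0.08732203]
[[322.0, 332.0], [330.0, 351.0], [314.0, 314.0]]
[0.622 0.168 0.07 ] [[321.0, 355.0], [285.0, 358.0], [357.0, 351.0], [282.0, 390.0], [353.0, 383.0]]
[0.622 0.163 0.07 ] [[313.0, 354.0], [277.0, 357.0], [349.0, 350.0], [274.0, 389.0], [345.0, 382.0]]
[0.617 0.168 0.07 ] [[322.0, 349.0], [286.0, 353.0], [358.0, 346.0], [283.0, 385.0], [354.0, 378.0]]
```

>>> {"op": "step_arm", "data": {"steps": [[0, 3, -10, 0, 0, 0], [0, 0, -10, 0, 0, 0], [0, 0, -8, 0, 0, 0], [0, 0, 0, 0, 0, 0], [0, 0, 0, 0, 0, 0]]}}

```text
clock: 3.07
position: [0.6213, 0.1696, 0.0582]
ee_rot: [-1.809, -2.568, 0.001]
force: [0.0, -0.7, 0.7]
width: 0.397
gripper_force: 0.0
```

>>> {"op": "step_arm", "data": {"steps": [[0, 0, 0, 0, 0, 0], [0, 0, 0, 0, 0, 0], [0, 0, 0, 0, 0, 0], [0, 0, 0, 0, 0, 0], [0, 0, 0, 0, 0, 0], [0, 0, 0, 0, 0, 0]], "gripper": 0, "force": 20}}

```text
clock: 3.57
position: [0.6207, 0.1696, 0.059]
ee_rot: [-1.809, -2.568, 0.002]
force: [-5.2, -2.0, 5.8]
width: 0.13
gripper_force: 20.0
```

>>> {"op": "step_arm", "data": {"steps": [[-1, 0, 0, 0, 0, 0.1], [0, 0, 0, 0, 0, 0.1], [0, 0, 0, 0, 0, 0.1], [0, 0, 0, 0, 0, 0.1], [0, 0, 0, 0, 0, 0.1], [0, 0, 0, 0, 0, 0.1], [0, 0, 0, 0, 0, 0.1], [0, 0, 0, 0, 0, 0.1], [0, 0, 0, 0, 0, 0.1], [0, 0, 0, 0, 0, 0.1], [0, 0, 0, 0, 0, 0.1], [0, 0, 0, 0, 0, 0.1], [0, 0, 0, 0, 0, 0.1], [0, 0, 0, 0, 0, 0]]}}

```text
clock: 4.73
position: [0.6214, 0.1708, 0.059]
ee_rot: [-0.12, 3.138, 0.003]
force: [2.8, 2.1, 0.8]
width: 0.127
gripper_force: 20.0
```

```bash
python3 -c "
from h import *
s=observe();print(s['joints'].round(2),s['ft_torque'].round(2),s['force'].round(1),s['width'])"
```

```text
[ 0.14  0.78 -0.8   1.64  0.64  1.    0.78] [ 0.68 -0.61 -0.08] [2.8 2.1 0.8] 0.12744174389563667
```

>>> {"op": "step_arm", "data": {"steps": [[0, 0, 0, 0, 0, 0], [0, 0, 0, 0, 0, 0], [0, 0, 0, 0, 0, 0], [0, 0, 25, 0, 0, 0], [0, 0, 25, 0, 0, 0], [0, 0, 20, 0, 0, 0]], "gripper": 0.4}}

```text
clock: 5.23
position: [0.6206, 0.1698, 0.1301]
ee_rot: [-0.111, 3.14, -0.0]
force: [0.3, 0.1, 0.5]
width: 0.397
gripper_force: 0.0
```

>>> {"op": "step_arm", "data": {"steps": [[-2, -12, 0, 0, 0, -0.1], [-2, -12, 0, 0, 0, -0.1], [-2, -12, 0, 0, 0, -0.1], [-2, -12, 0, 0, 0, -0.1], [-2, -12, 0, 0, 0, -0.1], [-2, -12, 0, 0, 0, -0.1], [-2, -12, 0, 0, 0, -0.1], [-2, -12, 0, 0, 0, -0.1], [-2, -12, 0, 0, 0, -0.1], [-2, -12, 0, 0, 0, -0.1], [-2, -12, 0, 0, 0, -0.1], [-2, -12, 0, 0, 0, -0.1], [-1, -12, 0, 0, 0, -0.1], [0, 0, 0, 0, 0, -0.1], [0, 0, 0, 0, 0, -0.1], [0, 0, 0, 0, 0, -0.07], [0, 0, 0, 0, 0, 0]]}}

```text
clock: 6.65
position: [0.5955, 0.0137, 0.129]
ee_rot: [2.144, 2.295, -0.0]
force: [0.4, -0.6, 0.0]
width: 0.4
gripper_force: 0.0
```

```bash
python3 - <<'E'
from h import *
im=snap("scene"); c=cv2.resize(im[130:280,240:440],None,fx=4,fy=4,interpolation=cv2.INTER_CUBIC)
cv2.imwrite("pics/s3.png",c); p=observe()["position"]; print(p,(proj("scene",[p])-[240,130])*4)
E
```

```text
[0.59557386 0.01378686 0.12893354] [[323.04701815 223.857398  ]]
```

View pics/s3.png

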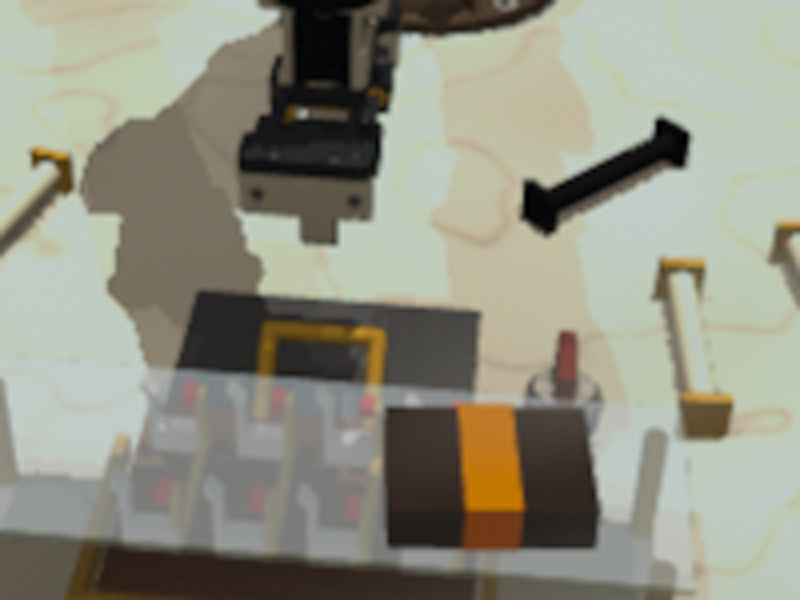

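The knob bar now lies along the slide at crop (567,365), so it is unlocked. The gripper is above the handle at (322,330), so I descend.

>>> {"op": "step_arm", "data": {"steps": [[2, -1, -25, 0, 0, 0], [0, 0, -25, 0, 0, 0], [0, 0, -20, 0, 0, 0], [0, 0, -13, 0, 0, 0], [0, 0, -10, 0, 0, 0], [0, 0, 0, 0, 0, 0], [0, 0, 0, 0, 0, 0]]}}

```text
clock: 7.28
position: [0.5978, 0.013, 0.0359]
ee_rot: [-2.138, -2.302, 0.0]
force: [0.5, 0.4, -0.1]
width: 0.4
gripper_force: 0.0
```

>>> {"op": "step_arm", "data": {"steps": [[0, 0, 0, 0, 0, 0], [0, 0, 0, 0, 0, 0], [0, 0, 0, 0, 0, 0], [0, 0, 0, 0, 0, 0], [0, 0, 0, 0, 0, 0], [0, 0, 0, 0, 0, 0]], "gripper": 0, "force": 20}}

```text
clock: 7.78
position: [0.5967, 0.0127, 0.0362]
ee_rot: [-2.138, -2.301, 0.002]
force: [-5.1, -0.4, 7.1]
width: 0.125
gripper_force: 20.0
```

>>> {"op": "step_arm", "data": {"steps": [[-10, -0.8, 0, 0, 0, 0], [-10, -0.8, 0, 0, 0, 0], [-10, -0.8, 0, 0, 0, 0], [-10, -0.8, 0, 0, 0, 0], [-10, -0.8, 0, 0, 0, 0], [-10, -0.8, 0, 0, 0, 0], [-10, -0.8, 0, 0, 0, 0], [-10, -0.8, 0, 0, 0, 0], [-10, -0.8, 0, 0, 0, 0], [-10, -0.8, 0, 0, 0, 0], [-10, -0.8, 0, 0, 0, 0], [-10, -0.8, 0, 0, 0, 0], [-9, -0.8, 0, 0, 0, 0], [-2, 0, 0, 0, 0, 0], [0, 0, 0, 0, 0, 0], [0, 0, 0, 0, 0, 0]]}}

```text
clock: 9.12
position: [0.467, 0.0031, 0.0361]
ee_rot: [2.138, 2.301, 0.003]
force: [3.1, 4.2, 3.1]
width: 0.123
gripper_force: 20.0
```

>>> {"op": "step_arm", "data": {"steps": [[-2, 0, 0, 0, 0, 0], [-2, 0, 0, 0, 0, 0], [0, 0, 0, 0, 0, 0]]}}

```text
clock: 9.37
position: [0.4668, 0.0032, 0.0363]
ee_rot: [2.136, 2.298, 0.012]
force: [17.0, 3.2, -14.8]
width: 0.119
gripper_force: 20.0
```

>>> {"op": "step_arm", "data": {"steps": [[0, 0, 0, 0, 0, 0], [0, 0, 0, 0, 0, 0], [0, 0, 0, 0, 0, 0], [0, 0, 25, 0, 0, 0], [0, 0, 25, 0, 0, 0], [0, 0, 25, 0, 0, 0], [0, 0, 25, 0, 0, 0], [0, 0, 25, 0, 0, 0], [-20, 0, 25, 0, 0, 0], [-20, 0, 0, 0, 0, 0], [-20, 0, 0, 0, 0, 0], [-20, 0, 0, 0, 0, 0]], "gripper": 0.4}}

```text
clock: 10.37
position: [0.3803, 0.0017, 0.1854]
ee_rot: [-2.14, -2.3, 0.003]
force: [-0.0, 0.4, 0.4]
width: 0.396
gripper_force: 0.0
```

```bash
python3 - <<'E'
from h import *
im=snap("top","t4"); c=cv2.resize(im[120:270,205:455],None,fx=3.2,fy=3.2,interpolation=cv2.INTER_CUBIC)
cv2.imwrite("pics/c4.png",np.clip(c*1.7,0,255).astype(np.uint8))
E
```

```text
(no output)
```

View pics/c4.png

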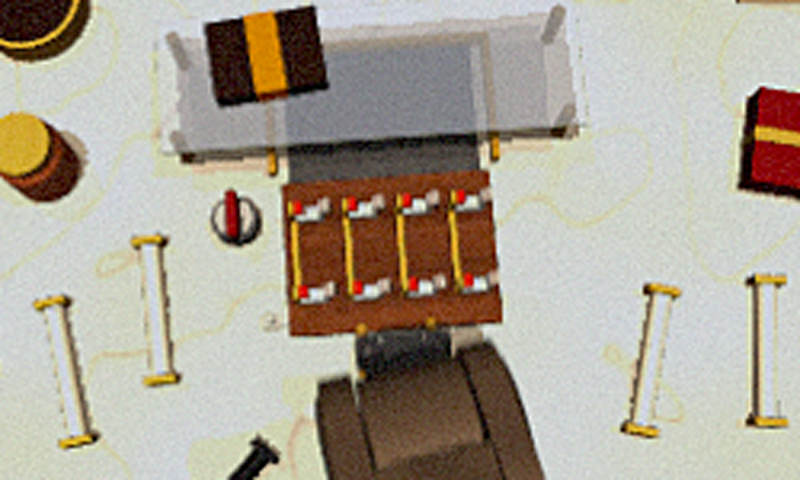

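The carriage is fully out. All eight red noses show, from crop (295,207) to (467,283), and the knob is unlocked. I'll measure the slots and pillars.

```bash
cat > m.py <<'E'
from h import *
def pillars(im):
    hsv=cv2.cvtColor(im,cv2.COLOR_BGR2HSV); m=cv2.inRange(hsv,(12,110,60),(35,255,255))
    n,l,s,ce=cv2.connectedComponentsWithStats(m)
    F=[onz("top",[ce[i]],.018)[0][:2] for i in range(1,n) if 12<s[i,4]<60 and s[i,1]>185 and 180<ce[i][0]<500]
    for i in range(len(F)):
        for j in range(i):
            d=F[j]-F[i]
            if .13<np.linalg.norm(d)<.155:
                mid=(F[i]+F[j])/2; print("pillar",mid.round(4),"yaw",np.arctan2(d[1],d[0]).round(3),"len",np.linalg.norm(d).round(3))
E
python3 - <<'E'
from m import *
im=cv2.imread("pics/t4.png"); pillars(im)
hsv=cv2.cvtColor(im,cv2.COLOR_BGR2HSV)
r=cv2.inRange(hsv,(0,140,50),(9,255,255))|cv2.inRange(hsv,(170,140,50),(180,255,255))
n,l,s,ce=cv2.connectedComponentsWithStats(r)
N=[]
for i in range(1,n):
    if s[i,4]>=4 and 290<ce[i][0]<360 and 175<ce[i][1]<220: p=onz("top",[ce[i]],.058)[0]; N.append(p[:2]); print(s[i,4],ce[i].round(1),p.round(4))
N=np.array(N); 
th=.075; X=np.array([np.cos(th),np.sin(th)]);Y=np.array([-X[1],X[0]])
print("meannose",N.mean(0),"centre",N.mean(0)-.009*Y)
E
```

```text
pillar [ 0.5586 -0.0236] yaw -0.946 len 0.152
pillar [0.5642 0.0261] yaw 0.923 len 0.143
pillar [0.5318 0.2506] yaw 0.146 len 0.144
pillar [0.4993 0.2997] yaw 0.996 len 0.142
pillar [ 0.4649 -0.0112] yaw 0.787 len 0.139
pillar [0.4644 0.0176] yaw 0.643 len 0.142
pillar [ 0.4929 -0.3702] yaw -0.069 len 0.143
pillar [ 0.4834 -0.2526] yaw -0.2 len 0.143
pillar [0.4688 0.3411] yaw 0.257 len 0.143
pillar [0.4576 0.0353] yaw 0.373 len 0.137
pillar [0.4599 0.009 ] yaw -0.02 len 0.132
pillar [ 0.4575 -0.0103] yaw -0.314 len 0.134
9 [355.9 175.1] [ 0.6594 -0.0813  0.058 ]
6 [327.  175.3] [0.6585 0.0106 0.058 ]
12 [344.  176.6] [ 0.6545 -0.0434  0.058 ]
25 [298.2 181.5] [0.6382 0.1019 0.058 ]
36 [313.2 179.9] [0.6434 0.0542 0.058 ]
7 [319.3 178.4] [0.6483 0.0351 0.058 ]
5 [334. 177.] [ 0.6531 -0.0117  0.058 ]
5 [353.2 178.2] [ 0.6493 -0.0726  0.058 ]
5 [293.6 179.4] [0.6449 0.1167 0.058 ]
7 [303.7 179.7] [0.644  0.0845 0.058 ]
13 [348.8 180.8] [ 0.6409 -0.0586  0.058 ]
9 [309.7 182.7] [0.6344 0.0655 0.058 ]
6 [326.2 183.5] [0.6318 0.0132 0.058 ]
16 [332.1 181.7] [ 0.6378 -0.0055  0.058 ]
6 [34
[... 826 characters left out ...]
07.8] [0.5535 0.0931 0.058 ]
6 [342.7 202.8] [ 0.5699 -0.0385  0.058 ]
16 [317.3 208.3] [0.5522 0.0409 0.058 ]
4 [344.5 205.8] [ 0.5606 -0.0441  0.058 ]
5 [295. 209.] [0.5498 0.1106 0.058 ]
6 [328.8 208.8] [0.5507 0.0049 0.058 ]
26 [341.5 214.2] [ 0.534  -0.0344  0.058 ]
9 [326.8 214.1] [0.5341 0.0113 0.058 ]
28 [349.9 215.3] [ 0.5305 -0.0607  0.058 ]
4 [358.  213.5] [ 0.5363 -0.0859  0.058 ]
4 [296.  215.5] [0.5293 0.1072 0.058 ]
5 [305.  215.6] [0.5291 0.0791 0.058 ]
16 [316.1 215.6] [0.5292 0.0446 0.058 ]
4 [317.8 219. ] [0.5186 0.0393 0.058 ]
5 [345.2 219.8] [ 0.5164 -0.0459  0.058 ]
8 [356.1 219.2] [ 0.5183 -0.0798  0.058 ]
meannose [0.59069432 0.01354373] centre [0.59136868 0.00456903]
```

```bash
python3 - <<'E'
from m import *
im=cv2.imread("pics/t4.png").astype(int); B,G,R=im[...,0],im[...,1],im[...,2]
r=((R>95)&(R>2.6*G)&(R>2.6*B)).astype(np.uint8)
n,l,s,ce=cv2.connectedComponentsWithStats(r)
N=[]
for i in range(1,n):
    if s[i,4]>=3 and 290<ce[i][0]<362 and 175<ce[i][1]<220: p=onz("top",[ce[i]],.058)[0]; N.append(p[:2]); print(s[i,4],ce[i].round(1),p.round(4))
N=np.array(N)
if len(N)==8:
    th=.075; X=np.array([np.cos(th),np.sin(th)]);Y=np.array([-X[1],X[0]]); c=N.mean(0)-.009*Y
    print("centre",c,"pred",np.array([.7234,.0202])-.13*X)
    for k in range(4): print("slot",k+1,(c+Y*.054*(k-1.5)).round(4))
E
```

```text
8 [348.5 180.5] [ 0.6418 -0.0576  0.058 ]
8 [314.6 183. ] [0.6334 0.0498 0.058 ]
8 [331.5 181.5] [ 0.6384 -0.0037  0.058 ]
8 [297.5 184.5] [0.6284 0.104  0.058 ]
10 [351.  206.8] [ 0.5574 -0.0644  0.058 ]
10 [333.7 208.3] [ 0.5525 -0.0103  0.058 ]
11 [299.1 210.6] [0.5447 0.0977 0.058 ]
9 [316.3 209.3] [0.549  0.0439 0.058 ]
centre [0.5938396  0.01096295] pred [0.59376545 0.01045914]
slot 1 [ 0.5999 -0.0698]
slot 2 [ 0.5959 -0.016 ]
slot 3 [0.5918 0.0379]
slot 4 [0.5878 0.0917]
```

>>> {"op": "step_arm", "data": {"steps": [[9, 14.7, 0, 0, 0, 0.097], [9, 14.7, 0, 0, 0, 0.097], [9, 14.7, 0, 0, 0, 0.097], [9, 14.7, 0, 0, 0, 0.097], [9, 14.7, 0, 0, 0, 0.097], [9, 14.7, 0, 0, 0, 0.097], [9, 14.7, 0, 0, 0, 0.097], [9, 14.7, 0, 0, 0, 0.097], [9, 14.7, 0, 0, 0, 0.097], [9, 14.7, 0, 0, 0, 0.097], [9, 14.7, 0, 0, 0, 0.097], [9, 14.7, 0, 0, 0, 0.097], [9, 14.7, 0, 0, 0, 0.097], [9, 14.7, 0, 0, 0, 0.097], [9, 14.7, 0, 0, 0, 0.097], [9, 14.7, 0, 0, 0, 0.097], [9, 14.7, 0, 0, 0, 0.097], [0, 0, 0, 0, 0, 0], [0, 0, 0, 0, 0, 0]], "gripper": 0.6}}

```text
clock: 12.0
position: [0.5348, 0.2521, 0.1846]
ee_rot: [0.236, -3.13, 0.001]
force: [-0.7, -0.1, -1.4]
width: 0.603
gripper_force: 0.0
```

```bash
cat >> m.py <<'E'
def cmd(tx,ty,yaw):
    s=observe(); p=s["position"]; r=s["ee_rot"]; y=2*np.arctan2(r[1],r[0])
    d=(yaw-y+np.pi/2)%np.pi-np.pi/2
    print("pos",p.round(4),"joints",s["joints"].round(2),"d mm",round((tx-p[0])*1e3,1),round((ty-p[1])*1e3,1),"dyaw",round(d,3),"w",s["width"].round(3),"F",s["force"].round(1))
E
python3 - <<'E'
from m import *
cmd(.532,.2505,.146)
E
```

```text
Traceback (most recent call last):
  File "m.py", line 14, in cmd
    print("pos",p.round(4),"joints",s["joints"].round(2),"d mm",round((tx-p[0])*1e3,1),round((ty-p[1])*1e3,1),"dyaw",round(d,3),"w",s["width"].round(3),"F",s["force"].round(1))
                                                                                                                                    ^^^^^^^^^^^^^^^^
AttributeError: 'float' object has no attribute 'round'
```

>>> {"op": "step_arm", "data": {"steps": [[-3, -1.5, -30, 0, 0, 0], [0, 0, -30, 0, 0, 0], [0, 0, -30, 0, 0, 0], [0, 0, -30, 0, 0, 0], [0, 0, -25, 0, 0, 0], [0, 0, -20, 0, 0, 0], [0, 0, -10, 0, 0, 0], [0, 0, -4, 0, 0, 0], [0, 0, 0, 0, 0, 0], [0, 0, 0, 0, 0, 0]]}}

```text
clock: 12.83
position: [0.5331, 0.2509, 0.0078]
ee_rot: [-0.236, 3.132, 0.0]
force: [-0.1, 0.7, -0.4]
width: 0.601
gripper_force: 0.0
```

>>> {"op": "step_arm", "data": {"steps": [[0, 0, 0, 0, 0, 0], [0, 0, 0, 0, 0, 0], [0, 0, 0, 0, 0, 0], [0, 0, 0, 0, 0, 0], [0, 0, 0, 0, 0, 0], [0, 0, 0, 0, 0, 0], [0, 0, 20, 0, 0, 0], [0, 0, 25, 0, 0, 0], [0, 0, 30, 0, 0, 0], [0, 0, 30, 0, 0, 0], [0, 0, 25, 0, 0, 0], [0, 0, 0, 0, 0, 0]], "gripper": 0, "force": 50}}

```text
clock: 13.83
position: [0.5345, 0.253, 0.1418]
ee_rot: [-0.237, 3.126, 0.005]
force: [0.6, 1.0, -1.1]
width: 0.205
gripper_force: 49.9
```

```bash
sed -i 's/s\["width"\].round(3)/round(float(s["width"]),3)/' m.py
python3 - <<'E'
from m import *
cmd(.5878,.0917,.075)
im=snap("scene"); c=cv2.resize(im[130:280,270:470],None,fx=4,fy=4,interpolation=cv2.INTER_CUBIC)
cv2.imwrite("pics/s5.png",c)
E
```

```text
pos [0.5345 0.253  0.1418] joints [ 0.05  0.62 -0.88  1.71  0.54  1.06  0.72] d mm 53.3 -161.3 dyaw -0.076 w 0.205 F [ 0.6  1.  -1.1]
```

View pics/s5.png

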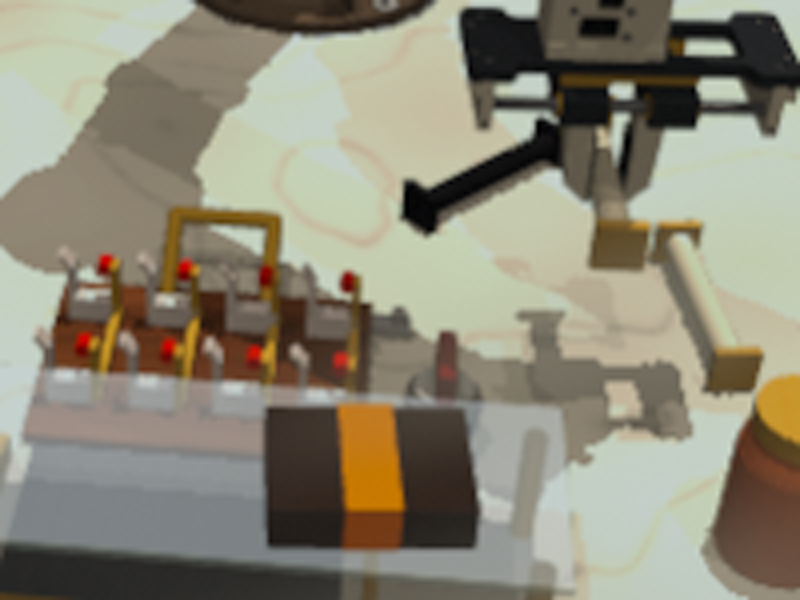

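The pillar is held level in the fingers at crop (615,200), and the empty clips are visible. I carry it to slot 4.

>>> {"op": "step_arm", "data": {"steps": [[5.3, -16.1, 0, 0, 0, -0.008], [5.3, -16.1, 0, 0, 0, -0.008], [5.3, -16.1, 0, 0, 0, -0.008], [5.3, -16.1, 0, 0, 0, -0.008], [5.3, -16.1, 0, 0, 0, -0.008], [5.3, -16.1, 0, 0, 0, -0.008], [5.3, -16.1, 0, 0, 0, -0.008], [5.3, -16.1, 0, 0, 0, -0.008], [5.3, -16.1, 0, 0, 0, -0.008], [5.3, -16.1, 0, 0, 0, -0.004], [0, 0, -20, 0, 0, 0], [0, 0, -20, 0, 0, 0], [0, 0, -20, 0, 0, 0], [0, 0, 0, 0, 0, 0], [0, 0, 0, 0, 0, 0]]}}

```text
clock: 15.13
position: [0.5843, 0.0895, 0.0752]
ee_rot: [0.119, -3.136, 0.001]
force: [-0.9, 0.5, -0.7]
width: 0.206
gripper_force: 49.9
```

```bash
python3 - <<'E'
from m import *
cmd(.5878,.0917,.075)
E
```

```text
pos [0.5843 0.0895 0.0752] joints [ 0.29  0.69 -0.81  1.77  0.6   0.95  0.88] d mm 3.5 2.2 dyaw -0.001 w 0.206 F [-0.9  0.5 -0.7]
```

>>> {"op": "step_arm", "data": {"steps": [[3.5, 1.5, -5, 0, 0, 0], [0, 0, -5, 0, 0, 0], [0, 0, -5, 0, 0, 0], [0, 0, -4, 0, 0, 0], [0, 0, -4, 0, 0, 0], [0, 0, 0, 0, 0, 0]]}}

```text
clock: 15.63
position: [0.5894, 0.0901, 0.0534]
ee_rot: [-0.117, 3.139, -0.003]
force: [0.6, -3.5, 1.6]
width: 0.204
gripper_force: 50.0
```

>>> {"op": "step_arm", "data": {"steps": [[0, 0, -4, 0, 0, 0], [0, 0, -4, 0, 0, 0], [0, 0, -4, 0, 0, 0], [0, 0, -4, 0, 0, 0], [0, 0, -3, 0, 0, 0], [0, 0, -2, 0, 0, 0], [0, 0, 0, 0, 0, 0]]}}

```text
clock: 16.22
position: [0.5891, 0.0927, 0.0326]
ee_rot: [-0.12, 3.139, 0.003]
force: [1.7, 5.1, 0.5]
width: 0.206
gripper_force: 50.0
```

```bash
python3 - <<'E'
from m import *
cmd(.5878,.0917,.075)
E
```

```text
pos [0.5891 0.0927 0.0326] joints [ 0.26  0.74 -0.77  1.79  0.65  0.88  0.84] d mm -1.3 -1.0 dyaw -0.001 w 0.206 F [1.7 5.1 0.5]
```

>>> {"op": "step_arm", "data": {"steps": [[0, 0, -2, 0, 0, 0], [0, 0, -2, 0, 0, 0], [0, 0, 0, 0, 0, 0]]}}

```text
clock: 16.47
position: [0.5907, 0.0929, 0.0306]
ee_rot: [-0.119, 3.136, 0.002]
force: [-0.9, 3.0, 15.1]
width: 0.208
gripper_force: 50.0
```

>>> {"op": "step_arm", "data": {"steps": [[0, 0, 0, 0, 0, 0], [0, 0, 0, 0, 0, 0], [0, 0, 0, 0, 0, 0], [0, 0, 0, 0, 0, 0], [0, 0, 20, 0, 0, 0], [0, 0, 20, 0, 0, 0], [0, 0, 25, 0, 0, 0], [0, 0, 25, 0, 0, 0], [0, 0, 0, 0, 0, 0]], "gripper": 0.42}}

```text
clock: 17.22
position: [0.5911, 0.0922, 0.123]
ee_rot: [-0.117, 3.134, 0.002]
force: [1.5, 0.7, 0.7]
width: 0.424
gripper_force: 0.0
```

```bash
python3 - <<'E'
from m import *
cmd(.4688,.3411,.257)
im=snap("scene"); c=cv2.resize(im[130:280,250:450],None,fx=4,fy=4,interpolation=cv2.INTER_CUBIC)
cv2.imwrite("pics/s6.png",c); pillars(snap("top"))
E
```

```text
pos [0.5911 0.0922 0.123 ] joints [ 0.31  0.64 -0.84  1.72  0.55  1.03  0.92] d mm -122.3 248.9 dyaw 0.182 w 0.424 F [1.5 0.7 0.7]
pillar [0.5732 0.0315] yaw 1.674 len 0.151
pillar [ 0.5501 -0.0141] yaw -1.373 len 0.15
pillar [0.5516 0.0227] yaw -1.154 len 0.145
pillar [0.5382 0.0146] yaw -1.36 len 0.152
pillar [ 0.4927 -0.373 ] yaw -0.024 len 0.143
pillar [0.4686 0.3412] yaw 0.258 len 0.143
pillar [ 0.2544 -0.3647] yaw 0.378 len 0.137
pillar [ 0.2608 -0.34  ] yaw 0.309 len 0.153
pillar [ 0.253  -0.3514] yaw 0.18 len 0.132
pillar [0.0468 0.0761] yaw -0.467 len 0.137
```

View pics/s6.png

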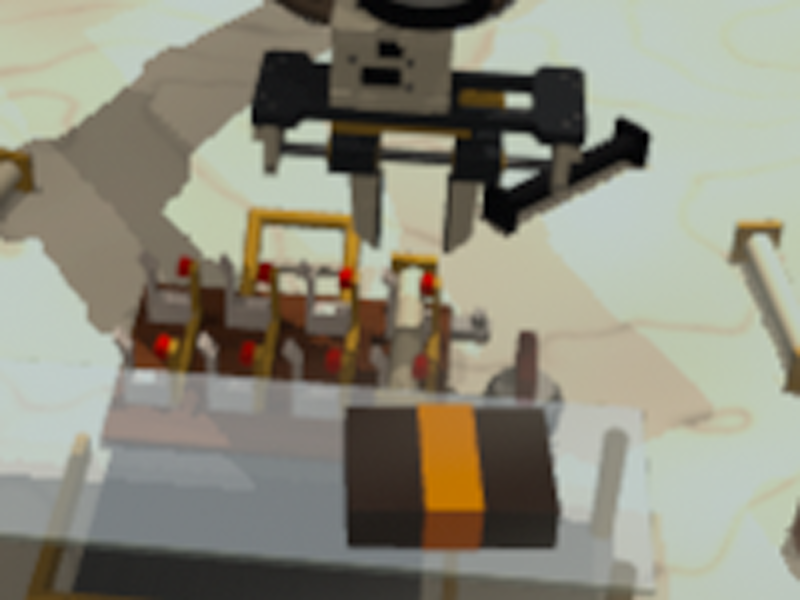

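Pillar 1 is seated in clip 4, with both noses over the shaft at crop (430,283) and (420,365). On to the left pillar.

>>> {"op": "step_arm", "data": {"steps": [[-9.4, 19.1, 3, 0, 0, 0.014], [-9.4, 19.1, 3, 0, 0, 0.014], [-9.4, 19.1, 3, 0, 0, 0.014], [-9.4, 19.1, 3, 0, 0, 0.014], [-9.4, 19.1, 3, 0, 0, 0.014], [-9.4, 19.1, 3, 0, 0, 0.014], [-9.4, 19.1, 3, 0, 0, 0.014], [-9.4, 19.1, 0, 0, 0, 0.014], [-9.4, 19.1, 0, 0, 0, 0.014], [-9.4, 19.1, 0, 0, 0, 0.014], [-9.4, 19.1, 0, 0, 0, 0.014], [-9.4, 19.1, 0, 0, 0, 0.014], [-9.4, 19.1, 0, 0, 0, 0.014], [0, 0, 0, 0, 0, 0], [0, 0, 0, 0, 0, 0]], "gripper": 0.6}}

```text
clock: 18.57
position: [0.4657, 0.34, 0.1385]
ee_rot: [0.406, -3.113, 0.001]
force: [0.5, -0.7, 0.1]
width: 0.602
gripper_force: 0.0
```

```bash
python3 - <<'E'
from m import *
cmd(.4687,.3412,.257)
E
```

```text
pos [0.4657 0.34   0.1385] joints [-0.12  0.61 -0.9   1.75  0.55  1.06  0.62] d mm 3.0 1.2 dyaw -0.003 w 0.602 F [ 0.5 -0.7  0.1]
```

>>> {"op": "step_arm", "data": {"steps": [[3, 1, -30, 0, 0, 0], [0, 0, -30, 0, 0, 0], [0, 0, -30, 0, 0, 0], [0, 0, -25, 0, 0, 0], [0, 0, -12, 0, 0, 0], [0, 0, -4, 0, 0, 0], [0, 0, 0, 0, 0, 0], [0, 0, 0, 0, 0, 0]]}}

```text
clock: 19.23
position: [0.4706, 0.3409, 0.0097]
ee_rot: [-0.402, 3.115, 0.001]
force: [-0.2, -0.6, 0.8]
width: 0.602
gripper_force: 0.0
```

>>> {"op": "step_arm", "data": {"steps": [[0, 0, 0, 0, 0, 0], [0, 0, 0, 0, 0, 0], [0, 0, 0, 0, 0, 0], [0, 0, 0, 0, 0, 0], [0, 0, 0, 0, 0, 0], [0, 0, 0, 0, 0, 0], [0, 0, 20, 0, 0, 0], [0, 0, 25, 0, 0, 0], [0, 0, 30, 0, 0, 0], [0, 0, 30, 0, 0, 0], [0, 0, 25, 0, 0, 0], [0, 0, 0, 0, 0, 0]], "gripper": 0}}

```text
clock: 20.23
position: [0.4713, 0.343, 0.1437]
ee_rot: [-0.402, 3.11, 0.006]
force: [-0.3, 0.8, -0.4]
width: 0.206
gripper_force: 49.9
```

```bash
python3 - <<'E'
from m import *
cmd(.5918,.0379,.075)
E
```

```text
pos [0.4713 0.343  0.1437] joints [-0.12  0.61 -0.9   1.73  0.55  1.06  0.62] d mm 120.5 -305.1 dyaw -0.182 w 0.206 F [-0.3  0.8 -0.4]
```

>>> {"op": "step_arm", "data": {"steps": [[7.5, -19, 0, 0, 0, -0.0114], [7.5, -19, 0, 0, 0, -0.0114], [7.5, -19, 0, 0, 0, -0.0114], [7.5, -19, 0, 0, 0, -0.0114], [7.5, -19, 0, 0, 0, -0.0114], [7.5, -19, 0, 0, 0, -0.0114], [7.5, -19, 0, 0, 0, -0.0114], [7.5, -19, 0, 0, 0, -0.0114], [7.5, -19, 0, 0, 0, -0.0114], [7.5, -19, 0, 0, 0, -0.0114], [7.5, -19, 0, 0, 0, -0.0114], [7.5, -19, 0, 0, 0, -0.0114], [7.5, -19, 0, 0, 0, -0.0114], [7.5, -19, 0, 0, 0, -0.0114], [7.5, -19, 0, 0, 0, -0.0114], [7.5, -19, 0, 0, 0, -0.0114], [0, 0, -20, 0, 0, 0], [0, 0, -20, 0, 0, 0], [0, 0, -20, 0, 0, 0], [0, 0, 0, 0, 0, 0]]}}

```text
clock: 21.9
position: [0.5873, 0.0354, 0.0746]
ee_rot: [0.117, -3.133, 0.001]
force: [-1.3, -0.7, -0.9]
width: 0.204
gripper_force: 49.9
```

```bash
python3 - <<'E'
from m import *
cmd(.5918,.0379,.075)
E
```

```text
pos [0.5873 0.0354 0.0746] joints [ 0.38  0.69 -0.81  1.77  0.6   0.95  0.97] d mm 4.5 2.5 dyaw 0.0 w 0.204 F [-1.3 -0.7 -0.9]
```

>>> {"op": "step_arm", "data": {"steps": [[4, 1.5, -5, 0, 0, 0], [0, 0, -5, 0, 0, 0], [0, 0, -5, 0, 0, 0], [0, 0, -4, 0, 0, 0], [0, 0, -4, 0, 0, 0], [0, 0, -4, 0, 0, 0], [0, 0, -4, 0, 0, 0], [0, 0, -4, 0, 0, 0], [0, 0, -3, 0, 0, 0], [0, 0, -2, 0, 0, 0], [0, 0, 0, 0, 0, 0]]}}

```text
clock: 22.82
position: [0.5945, 0.0389, 0.039]
ee_rot: [-0.118, 3.138, 0.002]
force: [1.2, 3.3, 0.4]
width: 0.209
gripper_force: 50.0
```

>>> {"op": "step_arm", "data": {"steps": [[0, 0, -3, 0, 0, 0], [0, 0, -3, 0, 0, 0], [0, 0, 0, 0, 0, 0]]}}

```text
clock: 23.07
position: [0.5941, 0.039, 0.0329]
ee_rot: [-0.118, 3.139, 0.001]
force: [0.6, 4.1, 2.4]
width: 0.205
gripper_force: 50.0
```

>>> {"op": "step_arm", "data": {"steps": [[0, 0, -2, 0, 0, 0], [0, 0, -1, 0, 0, 0], [0, 0, 0, 0, 0, 0]]}}

```text
clock: 23.32
position: [0.5966, 0.0392, 0.0325]
ee_rot: [-0.118, 3.134, 0.001]
force: [-0.4, 2.0, 23.3]
width: 0.205
gripper_force: 50.0
```

Seated at 23 N on the floor. Release it and rise toward the right side, clear of the top camera.

>>> {"op": "step_arm", "data": {"steps": [[0, 0, 2, 0, 0, 0], [0, 0, 0, 0, 0, 0], [0, 0, 0, 0, 0, 0], [0, 0, 0, 0, 0, 0], [0, 0, 20, 0, 0, 0], [0, 0, 20, 0, 0, 0], [0, 0, 25, 0, 0, 0], [0, 0, 35, 0, 0, 0], [-20, 0, 0, 0, 0, 0], [-30, 0, 0, 0, 0, 0], [-30, 0, 0, 0, 0, 0], [-30, 0, 0, 0, 0, 0], [-30, 0, 0, 0, 0, 0], [0, 0, 0, 0, 0, 0]], "gripper": 0.42}}

```text
clock: 24.48
position: [0.4475, 0.0372, 0.1306]
ee_rot: [0.12, -3.134, 0.005]
force: [-0.1, -1.2, -0.9]
width: 0.42
gripper_force: 0.0
```

```bash
python3 - <<'E'
from m import *
im=snap("top","t7"); pillars(im); cmd(.4834,-.2526,-.2)
c=cv2.resize(im[120:270,225:475],None,fx=3.2,fy=3.2,interpolation=cv2.INTER_CUBIC)
cv2.imwrite("pics/c7.png",np.clip(c*1.7,0,255).astype(np.uint8))
E
```

```text
pillar [ 0.6142 -0.01  ] yaw 1.554 len 0.132
pillar [ 0.4928 -0.37  ] yaw -0.066 len 0.143
pillar [ 0.4833 -0.2524] yaw -0.197 len 0.142
pos [0.4508 0.0372 0.1312] joints [ 0.53  0.44 -0.94  2.04  0.46  0.89  0.98] d mm 32.6 -289.8 dyaw -0.276 w 0.424 F [ 1.2  0.1 -0.3]
```

View pics/c7.png

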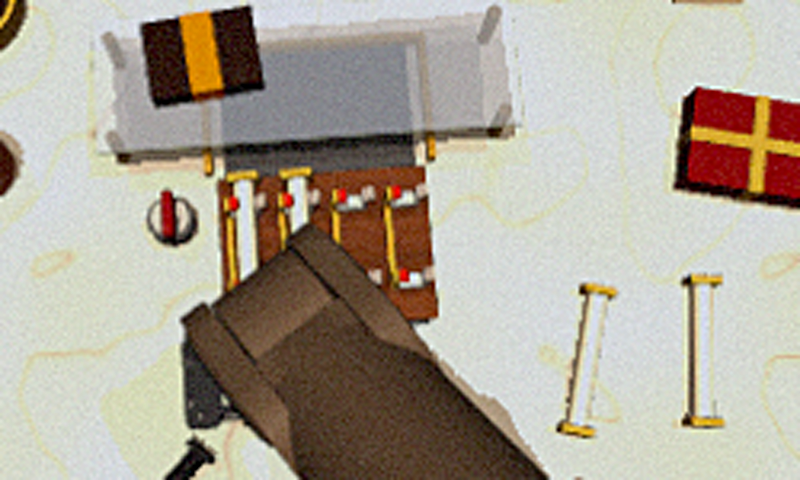

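Clips 4 and 3 hold pillars at crop (243,230) and (297,200), and the remaining pillars are at (590,360) and (703,350). The carriage seems to have crept in a little, so I'll measure it.

```bash
cat >> m.py <<'E'
def noses(im):
    im=im.astype(int); B,G,R=im[...,0],im[...,1],im[...,2]
    r=((R>95)&(R>2.6*G)&(R>2.6*B)).astype(np.uint8)
    n,l,s,ce=cv2.connectedComponentsWithStats(r)
    for i in range(1,n):
        if s[i,4]>=3 and 290<ce[i][0]<362 and 150<ce[i][1]<220: print(s[i,4],ce[i].round(1),onz("top",[ce[i]],.058)[0].round(4))
E
python3 - <<'E'
from m import *
noses(cv2.imread("pics/t7.png"))
E
```

```text
8 [331.5 180.5] [ 0.6416 -0.0037  0.058 ]
9 [348.3 179.3] [ 0.6456 -0.0571  0.058 ]
7 [297.4 182.7] [0.6342 0.1043 0.058 ]
8 [314.2 181.5] [0.6382 0.051  0.058 ]
10 [350.8 205.7] [ 0.5608 -0.0638  0.058 ]
```

>>> {"op": "step_arm", "data": {"steps": [[15, -12, 0, 0, 0, 0], [15, -11, 0, 0, 0, 0], [15, -11, 0, 0, 0, 0], [0, 0, 0, 0, 0, 0], [0, 0, -25, 0, 0, 0], [0, 0, -25, 0, 0, 0], [0, 0, -25, 0, 0, 0], [0, 0, -15, 0, 0, 0], [0, 0, 0, 0, 0, 0], [0, 0, 0, 0, 0, 0]], "gripper": 0}}

```text
clock: 25.37
position: [0.4987, 0.0044, 0.0412]
ee_rot: [0.118, -3.138, -0.001]
force: [0.6, 0.2, 0.1]
width: 0.002
gripper_force: 0.0
```

>>> {"op": "step_arm", "data": {"steps": [[0, 0, -8, 0, 0, 0], [-3, 0, 0, 0, 0, 0], [-3, 0, 0, 0, 0, 0], [-3, 0, 0, 0, 0, 0], [-3, 0, 0, 0, 0, 0], [-2, 0, 0, 0, 0, 0], [-2, 0, 0, 0, 0, 0], [0, 0, 0, 0, 0, 0]]}}

```text
clock: 26.03
position: [0.4838, 0.004, 0.0343]
ee_rot: [-0.117, 3.137, -0.0]
force: [3.7, -1.0, 0.5]
width: 0.005
gripper_force: 1.7
```

>>> {"op": "step_arm", "data": {"steps": [[-2, 0, 0, 0, 0, 0], [-2, 0, 0, 0, 0, 0], [0, 0, 0, 0, 0, 0]]}}

```text
clock: 26.28
position: [0.4836, 0.0041, 0.0347]
ee_rot: [-0.115, 3.131, 0.002]
force: [14.7, -1.6, -9.9]
width: 0.005
gripper_force: 7.6
```

>>> {"op": "step_arm", "data": {"steps": [[6, 0, 0, 0, 0, 0], [0, 0, 25, 0, 0, 0], [0, 0, 35, 0, 0, 0], [0, 0, 35, 0, 0, 0], [0, 0, 20, 0, 0, 0], [0, -19.7, 0, 0, 0, -0.0212], [0, -19.7, 0, 0, 0, -0.0212], [0, -19.7, 0, 0, 0, -0.0212], [0, -19.7, 0, 0, 0, -0.0212], [0, -19.7, 0, 0, 0, -0.0212], [0, -19.7, 0, 0, 0, -0.0212], [0, -19.7, 0, 0, 0, -0.0212], [0, -19.7, 0, 0, 0, -0.0212], [0, -19.7, 0, 0, 0, -0.0212], [0, -19.7, 0, 0, 0, -0.0212], [0, -19.7, 0, 0, 0, -0.0212], [0, -19.7, 0, 0, 0, -0.0212], [0, -19.7, 0, 0, 0, -0.0212], [0, 0, 0, 0, 0, 0], [0, 0, 0, 0, 0, 0]], "gripper": 0.6}}

```text
clock: 27.95
position: [0.4847, -0.2536, 0.1484]
ee_rot: [-0.32, -3.125, -0.0]
force: [0.3, 1.0, -0.7]
width: 0.597
gripper_force: 0.0
```

```bash
python3 - <<'E'
from m import *
cmd(.4833,-.2524,-.199); im=snap("top"); noses(im); pillars(im)
E
```

```text
pos [ 0.4847 -0.2536  0.1484] joints [ 0.97  0.52 -0.82  1.81  0.45  1.    1.34] d mm -1.4 1.2 dyaw 0.005 w 0.597 F [ 0.3  1.  -0.7]
8 [348.5 180.5] [ 0.6418 -0.0576  0.058 ]
8 [331.5 182. ] [ 0.6367 -0.0037  0.058 ]
8 [297.5 184.5] [0.6284 0.104  0.058 ]
8 [314.5 183.5] [0.6317 0.0502 0.058 ]
10 [351.  206.8] [ 0.5574 -0.0644  0.058 ]
10 [333.7 208.3] [ 0.5525 -0.0103  0.058 ]
10 [299.  210.8] [0.5442 0.098  0.058 ]
9 [316.3 209.4] [0.5486 0.0439 0.058 ]
pillar [0.0466 0.0672] yaw -0.503 len 0.143
```

Fully out again. Now I grasp pillar C.

>>> {"op": "step_arm", "data": {"steps": [[-1, 1, -30, 0, 0, 0.005], [0, 0, -30, 0, 0, 0], [0, 0, -30, 0, 0, 0], [0, 0, -30, 0, 0, 0], [0, 0, -15, 0, 0, 0], [0, 0, -5, 0, 0, 0], [0, 0, 0, 0, 0, 0], [0, 0, 0, 0, 0, 0]]}}

```text
clock: 28.67
position: [0.4848, -0.2503, 0.0096]
ee_rot: [0.305, 3.126, 0.0]
force: [0.5, -0.3, -0.0]
width: 0.602
gripper_force: 0.0
```

>>> {"op": "step_arm", "data": {"steps": [[0, 0, 0, 0, 0, 0], [0, 0, 0, 0, 0, 0], [0, 0, 0, 0, 0, 0], [0, 0, 0, 0, 0, 0], [0, 0, 0, 0, 0, 0], [0, 0, 0, 0, 0, 0], [0, 0, 20, 0, 0, 0], [0, 0, 25, 0, 0, 0], [0, 0, 30, 0, 0, 0], [0, 0, 30, 0, 0, 0], [0, 0, 25, 0, 0, 0], [0, 0, 0, 0, 0, 0]], "gripper": 0}}

```text
clock: 29.67
position: [0.4866, -0.2513, 0.1435]
ee_rot: [0.306, 3.12, -0.003]
force: [1.0, 0.6, -0.3]
width: 0.205
gripper_force: 50.0
```

```bash
python3 - <<'E'
from m import *
cmd(.5945,-.016,.075)
E
```

```text
pos [ 0.4866 -0.2513  0.1435] joints [ 0.96  0.53 -0.82  1.82  0.46  0.99  1.33] d mm 107.9 235.3 dyaw 0.271 w 0.205 F [ 1.   0.6 -0.3]
```

>>> {"op": "step_arm", "data": {"steps": [[7.7, 16.8, 0, 0, 0, 0.0194], [7.7, 16.8, 0, 0, 0, 0.0194], [7.7, 16.8, 0, 0, 0, 0.0194], [7.7, 16.8, 0, 0, 0, 0.0194], [7.7, 16.8, 0, 0, 0, 0.0194], [7.7, 16.8, 0, 0, 0, 0.0194], [7.7, 16.8, 0, 0, 0, 0.0194], [7.7, 16.8, 0, 0, 0, 0.0194], [7.7, 16.8, 0, 0, 0, 0.0194], [7.7, 16.8, 0, 0, 0, 0.0194], [7.7, 16.8, 0, 0, 0, 0.0194], [7.7, 16.8, 0, 0, 0, 0.0194], [7.7, 16.8, 0, 0, 0, 0.0194], [7.7, 16.8, 0, 0, 0, 0.0194], [0, 0, -20, 0, 0, 0], [0, 0, -20, 0, 0, 0], [0, 0, -20, 0, 0, 0], [0, 0, 0, 0, 0, 0], [0, 0, 0, 0, 0, 0]]}}

```text
clock: 31.25
position: [0.5907, -0.0158, 0.0777]
ee_rot: [0.119, -3.136, -0.0]
force: [-0.2, 1.1, -0.7]
width: 0.202
gripper_force: 50.0
```

```bash
python3 - <<'E'
from m import *
cmd(.5945,-.016,.075)
E
```

```text
pos [ 0.5907 -0.0158  0.0777] joints [ 0.47  0.69 -0.81  1.77  0.6   0.96  1.06] d mm 3.8 -0.2 dyaw -0.001 w 0.202 F [-0.2  1.1 -0.7]
```

>>> {"op": "step_arm", "data": {"steps": [[2, -0.5, -5, 0, 0, 0], [0, 0, -5, 0, 0, 0], [0, 0, -5, 0, 0, 0], [0, 0, -5, 0, 0, 0], [0, 0, -4, 0, 0, 0], [0, 0, -4, 0, 0, 0], [0, 0, -4, 0, 0, 0], [0, 0, -4, 0, 0, 0], [0, 0, -4, 0, 0, 0], [0, 0, -2, 0, 0, 0], [0, 0, 0, 0, 0, 0]]}}

```text
clock: 32.17
position: [0.5937, -0.0152, 0.0364]
ee_rot: [-0.12, 3.139, 0.002]
force: [1.4, 4.0, -1.9]
width: 0.204
gripper_force: 50.0
```

>>> {"op": "step_arm", "data": {"steps": [[-1, 0, -2, 0, 0, 0], [0, 0, -1, 0, 0, 0], [0, 0, 0, 0, 0, 0]]}}

```text
clock: 32.42
position: [0.5926, -0.0153, 0.0336]
ee_rot: [0.12, -3.139, -0.002]
force: [1.2, 5.2, -0.7]
width: 0.206
gripper_force: 50.0
```

>>> {"op": "step_arm", "data": {"steps": [[0, 0, -1.5, 0, 0, 0], [0, 0, -1, 0, 0, 0], [0, 0, 0, 0, 0, 0]]}}

```text
clock: 32.67
position: [0.5939, -0.0152, 0.0327]
ee_rot: [-0.12, 3.137, 0.001]
force: [-0.9, 3.9, 12.9]
width: 0.204
gripper_force: 50.0
```

>>> {"op": "step_arm", "data": {"steps": [[0, 0, 1, 0, 0, 0], [0, 0, 0, 0, 0, 0], [0, 0, 0, 0, 0, 0], [0, 0, 0, 0, 0, 0], [0, 0, 20, 0, 0, 0], [0, 0, 20, 0, 0, 0], [0, 0, 25, 0, 0, 0], [0, 0, 35, 0, 0, 0], [0, 0, 0, 0, 0, 0]], "gripper": 0.42}}

```text
clock: 33.42
position: [0.5955, -0.0155, 0.1378]
ee_rot: [-0.118, 3.132, 0.0]
force: [1.4, 0.4, 0.7]
width: 0.42
gripper_force: 0.0
```

```bash
python3 - <<'E'
from m import *
cmd(.4928,-.37,-.066); im=snap("top"); noses(im); pillars(im)
c=cv2.resize(snap("scene")[130:280,200:400],None,fx=4,fy=4,interpolation=cv2.INTER_CUBIC)
cv2.imwrite("pics/s8.png",c)
E
```

```text
pos [ 0.5955 -0.0155  0.1378] joints [ 0.5   0.62 -0.86  1.71  0.53  1.05  1.12] d mm -102.7 -354.5 dyaw -0.142 w 0.42 F [1.4 0.4 0.7]
7 [297.4 183.7] [0.6309 0.1043 0.058 ]
10 [316.  208.8] [0.5507 0.0449 0.058 ]
8 [333.5 207.5] [ 0.555  -0.0097  0.058 ]
4 [350.2 207. ] [ 0.5567 -0.062   0.058 ]
10 [299.  209.8] [0.5473 0.0981 0.058 ]
pillar [ 0.5836 -0.1262] yaw -1.404 len 0.141
pillar [ 0.5785 -0.2988] yaw 1.384 len 0.153
pillar [ 0.5528 -0.3016] yaw -1.415 len 0.147
pillar [ 0.2845 -0.4492] yaw 0.695 len 0.145
pillar [ 0.2671 -0.4727] yaw 0.657 len 0.138
pillar [0.0477 0.0724] yaw -0.516 len 0.138
```

View pics/s8.png

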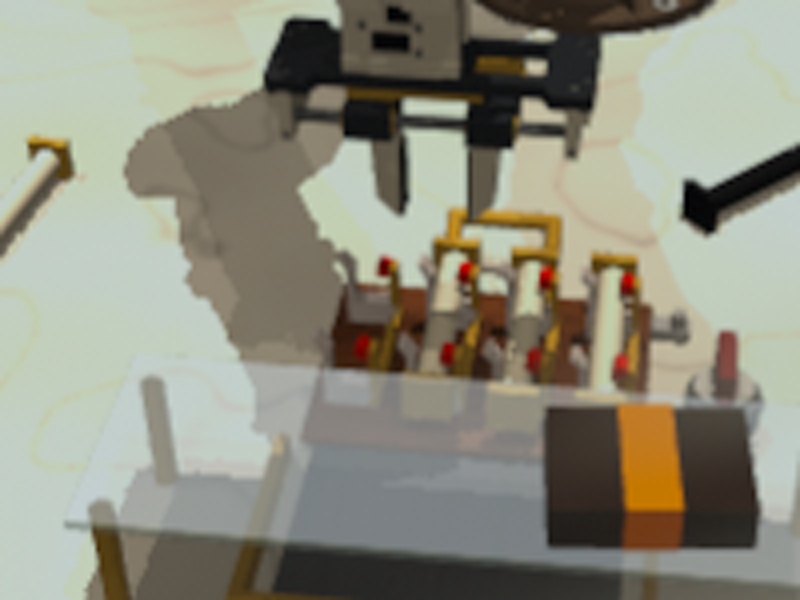

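Three are seated, with noses over the shafts at crop (467,270), (547,278) and (628,283). Next I re-seat the carriage at its stop and look at pillar D.

>>> {"op": "step_arm", "data": {"steps": [[-25, 5, 0, 0, 0, 0], [-25, 5, 0, 0, 0, 0], [-25, 5, 0, 0, 0, 0], [-22, 4, 0, 0, 0, 0], [0, 0, -25, 0, 0, 0], [0, 0, -25, 0, 0, 0], [0, 0, -25, 0, 0, 0], [0, 0, -15, 0, 0, 0], [0, 0, -12, 0, 0, 0], [0, 0, 0, 0, 0, 0], [0, 0, 0, 0, 0, 0]], "gripper": 0}}

```text
clock: 34.43
position: [0.4951, 0.0028, 0.0296]
ee_rot: [0.119, -3.137, -0.0]
force: [0.8, -0.3, -0.0]
width: 0.005
gripper_force: 0.0
```

```bash
python3 - <<'E'
from m import *
cmd(.4928,-.37,-.066); im=snap("top"); pillars(im)
E
```

```text
pos [0.4951 0.0028 0.0296] joints [ 0.46  0.63 -0.78  2.04  0.66  0.74  0.91] d mm -2.3 -372.8 dyaw -0.142 w 0.005 F [ 0.8 -0.3 -0. ]
pillar [ 0.5469 -0.0438] yaw -0.807 len 0.132
pillar [ 0.4927 -0.3697] yaw -0.063 len 0.143
```

>>> {"op": "step_arm", "data": {"steps": [[-3, 0, 0, 0, 0, 0], [-3, 0, 0, 0, 0, 0], [-3, 0, 0, 0, 0, 0], [-2, 0, 0, 0, 0, 0], [-2, 0, 0, 0, 0, 0], [-2, 0, 0, 0, 0, 0], [0, 0, 0, 0, 0, 0]]}}

```text
clock: 35.07
position: [0.4838, 0.0027, 0.0311]
ee_rot: [-0.117, 3.134, 0.001]
force: [8.8, -1.5, -4.8]
width: 0.002
gripper_force: 4.8
```

>>> {"op": "step_arm", "data": {"steps": [[8, 0, 0, 0, 0, 0], [0, 0, 30, 0, 0, 0], [0, 0, 35, 0, 0, 0], [0, 0, 35, 0, 0, 0], [0, 0, 20, 0, 0, 0], [0, -26, 0, 0, 0, -0.01], [0, -26, 0, 0, 0, -0.01], [0, -26, 0, 0, 0, -0.01], [0, -26, 0, 0, 0, -0.01], [0, -26, 0, 0, 0, -0.01], [0, -26, 0, 0, 0, -0.01], [0, -26, 0, 0, 0, -0.01], [0, -26, 0, 0, 0, -0.01], [0, -26, 0, 0, 0, -0.01], [0, -26, 0, 0, 0, -0.01], [0, -26, 0, 0, 0, -0.01], [0, -26, 0, 0, 0, -0.01], [0, -26, 0, 0, 0, -0.01], [0, -26, 0, 0, 0, -0.01], [0, 0, 0, 0, 0, 0]], "gripper": 0.6}}

```text
clock: 36.73
position: [0.487, -0.3676, 0.1494]
ee_rot: [-0.113, -3.138, 0.003]
force: [-1.5, -1.3, -0.4]
width: 0.597
gripper_force: 0.0
```

```bash
python3 - <<'E'
from m import *
cmd(.4928,-.37,-.065)
E
```

```text
pos [ 0.487  -0.3676  0.1494] joints [ 1.09  0.62 -0.82  1.65  0.5   1.09  1.63] d mm 5.8 -2.4 dyaw 0.007 w 0.597 F [-1.5 -1.3 -0.4]
```

>>> {"op": "step_arm", "data": {"steps": [[5, -1, -30, 0, 0, 0.005], [0, 0, -30, 0, 0, 0], [0, 0, -30, 0, 0, 0], [0, 0, -30, 0, 0, 0], [0, 0, -15, 0, 0, 0], [0, 0, -5, 0, 0, 0], [0, 0, 0, 0, 0, 0], [0, 0, 0, 0, 0, 0]]}}

```text
clock: 37.4
position: [0.4947, -0.3623, 0.0115]
ee_rot: [0.093, 3.139, -0.001]
force: [0.5, -0.2, -0.2]
width: 0.6
gripper_force: 0.0
```

>>> {"op": "step_arm", "data": {"steps": [[0, 0, 0, 0, 0, 0], [0, 0, 0, 0, 0, 0], [0, 0, 0, 0, 0, 0], [0, 0, 0, 0, 0, 0], [0, 0, 0, 0, 0, 0], [0, 0, 0, 0, 0, 0], [0, 0, 20, 0, 0, 0], [0, 0, 25, 0, 0, 0], [0, 0, 30, 0, 0, 0], [0, 0, 30, 0, 0, 0], [0, 0, 25, 0, 0, 0], [0, 0, 0, 0, 0, 0]], "gripper": 0}}

```text
clock: 38.4
position: [0.4965, -0.3629, 0.1456]
ee_rot: [0.093, 3.134, -0.005]
force: [-0.5, -0.5, -0.0]
width: 0.207
gripper_force: 50.0
```

```bash
python3 - <<'E'
from m import *
cmd(.598,-.0698,.075)
E
```

```text
pos [ 0.4965 -0.3629  0.1456] joints [ 1.08  0.63 -0.82  1.65  0.51  1.08  1.62] d mm 101.5 293.1 dyaw 0.134 w 0.207 F [-0.5 -0.5 -0. ]
```

>>> {"op": "step_arm", "data": {"steps": [[6.7, 19.4, 0, 0, 0, 0.009], [6.7, 19.4, 0, 0, 0, 0.009], [6.7, 19.4, 0, 0, 0, 0.009], [6.7, 19.4, 0, 0, 0, 0.009], [6.7, 19.4, 0, 0, 0, 0.009], [6.7, 19.4, 0, 0, 0, 0.009], [6.7, 19.4, 0, 0, 0, 0.009], [6.7, 19.4, 0, 0, 0, 0.009], [6.7, 19.4, 0, 0, 0, 0.009], [6.7, 19.4, 0, 0, 0, 0.009], [6.7, 19.4, 0, 0, 0, 0.009], [6.7, 19.4, 0, 0, 0, 0.009], [6.7, 19.4, 0, 0, 0, 0.009], [6.7, 19.4, 0, 0, 0, 0.009], [6.7, 19.4, 0, 0, 0, 0.009], [0, 0, -20, 0, 0, 0], [0, 0, -20, 0, 0, 0], [0, 0, -20, 0, 0, 0], [0, 0, 0, 0, 0, 0], [0, 0, 0, 0, 0, 0]]}}

```text
clock: 40.07
position: [0.5933, -0.0712, 0.0792]
ee_rot: [0.119, -3.137, -0.001]
force: [0.2, 1.1, -0.0]
width: 0.203
gripper_force: 50.0
```

```bash
python3 - <<'E'
from m import *
cmd(.598,-.0698,.075)
E
```

```text
pos [ 0.5933 -0.0712  0.0792] joints [ 0.56  0.69 -0.81  1.75  0.59  0.97  1.16] d mm 4.7 1.4 dyaw -0.001 w 0.203 F [ 0.2  1.1 -0. ]
```

>>> {"op": "step_arm", "data": {"steps": [[3, 0.8, -5, 0, 0, 0], [0, 0, -5, 0, 0, 0], [0, 0, -5, 0, 0, 0], [0, 0, -5, 0, 0, 0], [0, 0, -4, 0, 0, 0], [0, 0, -4, 0, 0, 0], [0, 0, -4, 0, 0, 0], [0, 0, -4, 0, 0, 0], [0, 0, -4, 0, 0, 0], [0, 0, -2, 0, 0, 0], [0, 0, 0, 0, 0, 0]]}}

```text
clock: 40.98
position: [0.5974, -0.0691, 0.0381]
ee_rot: [-0.12, 3.139, 0.003]
force: [0.3, 4.7, -0.4]
width: 0.199
gripper_force: 50.0
```

>>> {"op": "step_arm", "data": {"steps": [[-1, 0, -2, 0, 0, 0], [0, 0, -1, 0, 0, 0], [0, 0, 0, 0, 0, 0]]}}

```text
clock: 41.23
position: [0.5962, -0.0692, 0.0352]
ee_rot: [-0.12, 3.139, 0.002]
force: [1.2, 5.0, 0.8]
width: 0.2
gripper_force: 50.0
```

>>> {"op": "step_arm", "data": {"steps": [[0, 0, -1.5, 0, 0, 0], [0, 0, -1, 0, 0, 0], [0, 0, 0, 0, 0, 0]]}}

```text
clock: 41.48
position: [0.5974, -0.0691, 0.0342]
ee_rot: [-0.12, 3.137, 0.002]
force: [-0.9, 5.2, 12.1]
width: 0.202
gripper_force: 50.0
```

>>> {"op": "step_arm", "data": {"steps": [[0, 0, 1, 0, 0, 0], [0, 0, 0, 0, 0, 0], [0, 0, 0, 0, 0, 0], [0, 0, 0, 0, 0, 0], [0, 0, 20, 0, 0, 0], [0, 0, 20, 0, 0, 0], [0, 0, 25, 0, 0, 0], [0, 0, 35, 0, 0, 0], [-27, 12, 0, 0, 0, 0], [-27, 12, 0, 0, 0, 0], [-27, 12, 0, 0, 0, 0], [-27, 12, 0, 0, 0, 0], [-27, 12, 0, 0, 0, 0], [-27, 12, 0, 0, 0, 0], [0, 0, 0, 0, 0, 0], [0, 0, 0, 0, 0, 0]], "gripper": 0.42}}

```text
clock: 42.82
position: [0.433, 0.0013, 0.1338]
ee_rot: [0.121, -3.139, 0.003]
force: [1.3, 0.2, -0.3]
width: 0.418
gripper_force: 0.0
```

```bash
python3 - <<'E'
from m import *
cmd(.435,.002,.075); im=snap("top"); noses(im)
c=cv2.resize(snap("scene")[150:260,240:400],None,fx=5,fy=5,interpolation=cv2.INTER_CUBIC)
cv2.imwrite("pics/s9.png",c)
E
```

```text
pos [0.433  0.0013 0.1338] joints [ 0.64  0.4  -0.96  2.08  0.44  0.87  1.07] d mm 2.0 0.7 dyaw -0.002 w 0.418 F [ 1.3  0.2 -0.3]
8 [348.4 180.1] [ 0.643  -0.0572  0.058 ]
8 [314.5 182.5] [0.635  0.0502 0.058 ]
6 [331.5 181. ] [ 0.64   -0.0037  0.058 ]
8 [297.2 183.5] [0.6316 0.1049 0.058 ]
9 [316.1 208.7] [0.5511 0.0446 0.058 ]
10 [299.  209.8] [0.5473 0.0981 0.058 ]
```

View pics/s9.png

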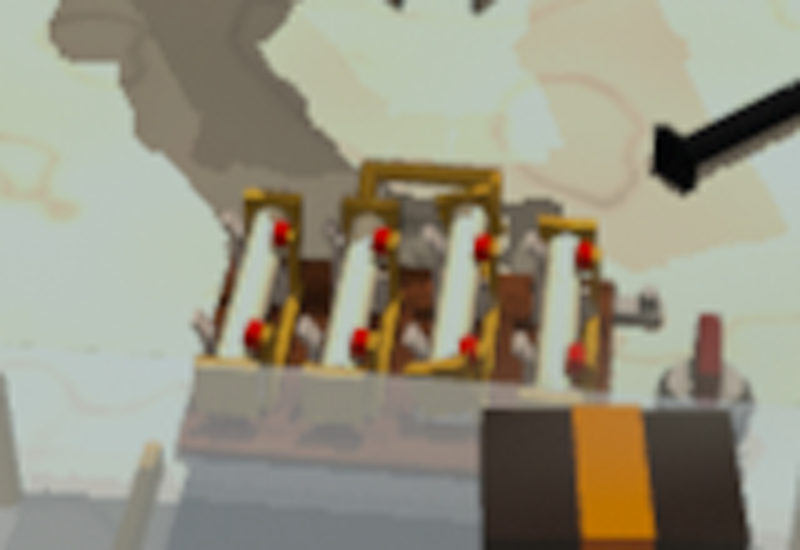

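All four pillars are in their clips, with noses over every shaft. The clip 3 pillar's near foot at (435,368) looks a little rolled, so I'll press-check that shaft from above with shut fingers.

>>> {"op": "step_arm", "data": {"steps": [[27, 6, 0, 0, 0, 0], [27, 6, 0, 0, 0, 0], [27, 6, 0, 0, 0, 0], [27, 6, 0, 0, 0, 0], [27, 6, 0, 0, 0, 0], [24, 6, 0, 0, 0, 0], [0, 0, 0, 0, 0, 0], [0, 0, -25, 0, 0, 0], [0, 0, -25, 0, 0, 0], [0, 0, -15, 0, 0, 0], [0, 0, -10, 0, 0, 0], [0, 0, 0, 0, 0, 0], [0, 0, 0, 0, 0, 0]], "gripper": 0}}

```text
clock: 44.0
position: [0.5934, 0.0374, 0.0586]
ee_rot: [0.118, -3.139, -0.0]
force: [0.4, -0.6, 0.2]
width: 0.006
gripper_force: 0.0
```

>>> {"op": "step_arm", "data": {"steps": [[0, 0, -2, 0, 0, 0], [0, 0, -2, 0, 0, 0], [0, 0, -1, 0, 0, 0], [0, 0, 0, 0, 0, 0]]}}

```text
clock: 44.33
position: [0.5935, 0.0375, 0.0541]
ee_rot: [-0.119, 3.139, -0.0]
force: [0.1, -0.6, -0.2]
width: 0.005
gripper_force: 0.0
```

>>> {"op": "step_arm", "data": {"steps": [[0, 0, -2, 0, 0, 0], [0, 0, -1, 0, 0, 0], [0, 0, 0, 0, 0, 0]]}}

```text
clock: 44.58
position: [0.5934, 0.0375, 0.0509]
ee_rot: [-0.119, 3.139, -0.0]
force: [0.2, -0.2, 2.2]
width: 0.003
gripper_force: 1.0
```

>>> {"op": "step_arm", "data": {"steps": [[0, 0, -2, 0, 0, 0], [0, 0, -1, 0, 0, 0], [0, 0, 0, 0, 0, 0]]}}

```text
clock: 44.83
position: [0.5957, 0.0378, 0.0502]
ee_rot: [-0.118, 3.134, -0.0]
force: [0.1, -2.4, 19.7]
width: 0.005
gripper_force: 9.5
```

The shaft top is at 50 mm, so it is seated. Now to the front of the handle.

>>> {"op": "step_arm", "data": {"steps": [[0, 0, 25, 0, 0, 0], [0, 0, 30, 0, 0, 0], [0, 0, 30, 0, 0, 0], [-27, -6, 0, 0, 0, 0], [-27, -6, 0, 0, 0, 0], [-27, -6, 0, 0, 0, 0], [-27, -6, 0, 0, 0, 0], [-27, -6, 0, 0, 0, 0], [-26, -6, 0, 0, 0, 0], [0, 0, 0, 0, 0, 0], [0, 0, -25, 0, 0, 0], [0, 0, -25, 0, 0, 0], [0, 0, -25, 0, 0, 0], [0, 0, -20, 0, 0, 0], [0, 0, 0, 0, 0, 0], [0, 0, 0, 0, 0, 0]]}}

```text
clock: 46.17
position: [0.4319, 0.0019, 0.0375]
ee_rot: [0.12, -3.137, -0.001]
force: [0.1, 0.1, 1.0]
width: 0.004
gripper_force: 0.0
```

>>> {"op": "step_arm", "data": {"steps": [[8, 0.6, -3, 0, 0, 0], [9, 0.7, 0, 0, 0, 0], [9, 0.7, 0, 0, 0, 0], [9, 0.7, 0, 0, 0, 0], [9, 0.7, 0, 0, 0, 0], [9, 0.7, 0, 0, 0, 0], [9, 0.7, 0, 0, 0, 0], [9, 0.7, 0, 0, 0, 0], [9, 0.7, 0, 0, 0, 0], [9, 0.7, 0, 0, 0, 0], [0, 0, 0, 0, 0, 0]]}}

```text
clock: 47.08
position: [0.5238, 0.0089, 0.0349]
ee_rot: [-0.118, 3.137, 0.002]
force: [-0.3, 0.2, -0.5]
width: 0.004
gripper_force: 0.0
```

>>> {"op": "step_arm", "data": {"steps": [[9, 0.7, 0, 0, 0, 0], [9, 0.7, 0, 0, 0, 0], [9, 0.7, 0, 0, 0, 0], [9, 0.7, 0, 0, 0, 0], [9, 0.7, 0, 0, 0, 0], [5, 0.5, 0, 0, 0, 0], [0, 0, 0, 0, 0, 0]]}}

```text
clock: 47.67
position: [0.5732, 0.0127, 0.0349]
ee_rot: [-0.118, 3.137, 0.001]
force: [0.5, -0.1, 0.6]
width: 0.001
gripper_force: 0.0
```

>>> {"op": "step_arm", "data": {"steps": [[4, 0.3, 0, 0, 0, 0], [4, 0.3, 0, 0, 0, 0], [3, 0.2, 0, 0, 0, 0], [2, 0, 0, 0, 0, 0], [0, 0, 0, 0, 0, 0]]}}

```text
clock: 48.08
position: [0.5799, 0.0131, 0.0343]
ee_rot: [0.12, -3.131, 0.003]
force: [-16.7, -0.5, 12.2]
width: 0.004
gripper_force: 8.4
```

The stop is reached and the travel matches 0.13 m. Back off and go to the knob.

>>> {"op": "step_arm", "data": {"steps": [[-12, 0, 0, 0, 0, 0], [0, 0, 30, 0, 0, 0], [0, 0, 35, 0, 0, 0], [0, 0, 35, 0, 0, 0], [5, 15.7, 0, 0, 0, 0], [5, 15.7, 0, 0, 0, 0], [5, 15.7, 0, 0, 0, 0], [5, 15.7, 0, 0, 0, 0], [5, 15.7, 0, 0, 0, 0], [5, 15.7, 0, 0, 0, 0], [5, 15.7, 0, 0, 0, 0], [5, 15.7, 0, 0, 0, 0], [5, 15.7, 0, 0, 0, 0], [5, 15.7, 0, 0, 0, 0], [0, 0, 0, 0, 0, 0], [0, 0, 0, 0, 0, 0]], "gripper": 0.4}}

```text
clock: 49.42
position: [0.6224, 0.1713, 0.1349]
ee_rot: [-0.121, 3.139, 0.001]
force: [0.7, -0.7, 0.3]
width: 0.402
gripper_force: 0.0
```

```bash
python3 - <<'E'
from m import *
cmd(.6214,.1705,.075); im=snap("top"); noses(im)
hsv=cv2.cvtColor(im,cv2.COLOR_BGR2HSV); m=cv2.inRange(hsv,(12,110,60),(35,255,255))
y,x=np.nonzero(m[193:206,300:350]); b=np.c_[x+300,y+193]; print("handle",len(b),onz("top",[b.mean(0)],.044)[0] if len(b) else 0)
E
```

```text
pos [0.6224 0.1713 0.1349] joints [ 0.15  0.69 -0.82  1.58  0.55  1.11  0.85] d mm -1.0 -0.8 dyaw -0.002 w 0.402 F [ 0.7 -0.7  0.3]
8 [347.1 166.6] [ 0.6873 -0.0537  0.058 ]
handle 82 [0.58561747 0.01110502 0.044     ]
```

>>> {"op": "step_arm", "data": {"steps": [[-1, -1, -25, 0, 0, 0], [0, 0, -25, 0, 0, 0], [0, 0, -15, 0, 0, 0], [0, 0, -12, 0, 0, 0], [0, 0, 0, 0, 0, 0], [0, 0, 0, 0, 0, 0]]}}

```text
clock: 49.97
position: [0.6213, 0.1689, 0.0577]
ee_rot: [0.118, -3.139, 0.0]
force: [-0.5, 0.4, -0.6]
width: 0.396
gripper_force: 0.0
```

>>> {"op": "step_arm", "data": {"steps": [[0, 0, 0, 0, 0, 0], [0, 0, 0, 0, 0, 0], [0, 0, 0, 0, 0, 0], [0, 0, 0, 0, 0, 0], [0, 0, 0, 0, 0, 0], [0, 0, 0, 0, 0, 0]], "gripper": 0, "force": 25}}

```text
clock: 50.47
position: [0.6216, 0.1708, 0.0586]
ee_rot: [-0.12, 3.138, 0.003]
force: [0.3, 4.2, 2.7]
width: 0.129
gripper_force: 25.0
```

>>> {"op": "step_arm", "data": {"steps": [[0, 0, 0, 0, 0, -0.1], [0, 0, 0, 0, 0, -0.1], [0, 0, 0, 0, 0, -0.1], [0, 0, 0, 0, 0, -0.1], [0, 0, 0, 0, 0, -0.1], [0, 0, 0, 0, 0, -0.1], [0, 0, 0, 0, 0, -0.1], [0, 0, 0, 0, 0, -0.1], [0, 0, 0, 0, 0, -0.1], [0, 0, 0, 0, 0, -0.1], [0, 0, 0, 0, 0, -0.1], [0, 0, 0, 0, 0, -0.1], [0, 0, 0, 0, 0, -0.1], [0, 0, 0, 0, 0, -0.03], [0, 0, 0, 0, 0, 0]]}}

```text
clock: 51.72
position: [0.6208, 0.1694, 0.0585]
ee_rot: [1.845, 2.542, -0.001]
force: [-3.7, 0.2, 7.7]
width: 0.126
gripper_force: 25.3
```

```bash
python3 - <<'E'
from m import *
cmd(.6214,.1705,-1.225); print(observe()["ft_torque"])
E
```

```text
pos [0.6208 0.1694 0.0585] joints [-0.06  0.68 -0.45  1.66  0.36  0.88 -0.34] d mm 0.6 1.1 dyaw 0.03 w 0.126 F [-3.7  0.2  7.7]
[-0.02700145  0.74637938  0.42042231]
```

>>> {"op": "step_arm", "data": {"steps": [[0, 0, 0, 0, 0, 0.03], [0, 0, 0, 0, 0, 0], [0, 0, 0, 0, 0, 0], [0, 0, 0, 0, 0, 0], [0, 0, 20, 0, 0, 0], [0, 0, 25, 0, 0, 0], [0, 0, 30, 0, 0, 0], [0, 0, 30, 0, 0, 0], [-30, 0, 0, 0, 0, 0], [-30, 0, 0, 0, 0, 0], [-30, 0, 0, 0, 0, 0], [-30, 0, 0, 0, 0, 0], [-30, 0, 0, 0, 0, 0], [-30, 0, 0, 0, 0, 0], [0, 0, 0, 0, 0, 0], [0, 0, 0, 0, 0, 0]], "gripper": 0.4}}

```text
clock: 53.05
position: [0.4402, 0.1691, 0.1631]
ee_rot: [1.804, 2.571, -0.001]
force: [0.6, 0.4, -0.0]
width: 0.4
gripper_force: 0.0
```

```bash
python3 - <<'E'
from m import *
a=snap("top")[120:240,225:475]; b=snap("scene")[130:290,240:490]
c=np.vstack([cv2.resize(np.clip(a*1.6,0,255).astype(np.uint8),(600,288),interpolation=cv2.INTER_CUBIC),cv2.resize(b,(600,312),interpolation=cv2.INTER_CUBIC)[:312]])
cv2.imwrite("pics/f.png",c)
E
```

```text
(no output)
```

View pics/f.png

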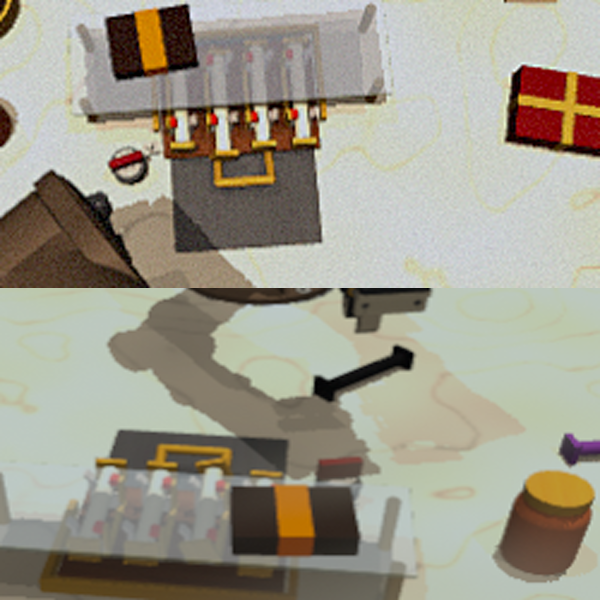

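The carriage is home with four pillars under the glass. The knob bar at (128,158) has its locked orientation, and the jar, gift box and truffles are undisturbed. I'm handing in.

```bash
python3 -c "
from cell import job
print(job.sign_off())"
```

```text
the job is handed in; nothing more can be done
None
```

All four pillars are seated in clips, the carriage is fully home, the knob is back in its locked position, and the job is handed in; the carriage crept in a few mm while I pressed, so I re-drew it before pillars 3 and 4.

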